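Wind the tubs in under the lid press

ROBOT

A 6-joint arm with a two-finger parallel gripper is mounted at the origin on the work surface. World frame = base frame: x ahead of the robot, y to its left, z up, the work surface at z = 0. Lengths are in mm, angles in rad, forces in N, time in s.
With the tool pointing down it reaches from about 350 to 775 mm from the base axis. Payload 7.3 kg.
Tool frame: the origin (TCP) lies at the centre of the arm's flange, where the gripper is bolted on; the fingertips stand 178 mm ahead of it and the grasp point (between the pads) lies 159 mm ahead of it; z points along the fingers, y is the line along which they close (so a half turn about z gives the same grasp; the last joint's range is limited). The gripper opens to 92 mm and grips with 3 to 60 N. Pads are 19 mm wide; open, the fingers measure 130 mm over their backs; the gripper's body (75 mm by 190 mm) begins 47 mm behind the grasp point.
Start: joints at [-1.341, 0.342, 1.524, -0, 1.275, -0.146], TCP at [192.703, -488.358, 404.741] pointing down, gripper open.
Joint ranges: [-2.53, 2.53], [-0.77, 2.02], [0.04, 2.7], [-1, 4.14], [0.28, 2.66], [-3.11, 3.11]. Speed limits (rad/s): [2.57, 2.57, 3.14, 3.14, 3.14, 3.14].

INTERFACE

Orientations are given as [roll, pitch, yaw] about the fixed x, y, z axes, in that order (R = Rz(yaw) Ry(pitch) Rx(roll)).
In Python, from plant import * gives the robot as it stands. The module is installed in compiled form; this text tells all that it offers.
- The arm moves only by the shell command python3 -m inch 'ROWS'. ROWS is JSON, a list of rows, each a list of 5 numbers: the shift along the tool's x, y, z in m, then the turn about the tool's z in rad, then the opening, from 0 (shut) to 1 (fully open). In form: [[tx, ty, tz, spin, claw], ...]. A call has 1 to 8 rows; each row is the pose to reach, as a shift and turn from the pose commanded when the call began, along the tool's axes at that moment; what a row does not reach only later rows make up. A row lasts 1/12 s, in which the tool goes at most 41.7 mm and 7.16 degrees, less where a joint would pass 70% of its speed; a pose out of reach is approached as far as the arm can. A call with a gripper value outside its range is refused whole. The fingers move at their own pace and stop on an object; the grip force is fixed at half the most. Time passes only in rows, so rows that repeat a pose let the fingers close. It gives the time, the measured TCP pose, the force, the opening and the grip force at its end, in the units of the state.
- get_obs(): the state, without advancing time (a new reading comes with each control period).
- capture(name): name is "scene" or "side" or "wrist"; returns a dict with "color" (480x640x3 uint8, red, green, blue), "intrinsics" (3x3 intrinsics, pixels), "pose" (4x4, takes a point from camera to world coordinates). Camera axes: x right, y down, z forward; pixel columns grow to the right and rows downward; lengths in mm; the calibration is good to about 2 mm. The wrist camera is an equidistant fisheye: a pixel r from the principal point sees the ray r / f radians off the axis. A picture is of the moment at which its call begins. There is no depth.
- close_job(): hands the job in; it is judged then, once.
Trained networks look in a picture, given as the dict that the camera call returned (one of the last four; its "shot" number tells which), for a name from the list of things; names that differ only in an ending like _2 or _b are one class to them, and where a whole thing is asked for, a point or a joint stands for the part that bears it (a point fixed in the world has none). Each returns a list of dicts, best first, with "conf" (0 to 1); they miss things now and then, are a little off and sometimes report something else, mostly with a low value. They report only what shows in the picture. A call takes as long as a camera call. They do not tell look-alikes from the thing itself.
- look_for(picture, target): "rect" ([centre column, centre row, width, height] in pixels, round what is visible of it).
- trace(picture, target): "pixels" (480x640 bool, what is visible of it) and "rect" ([centre column, centre row, width, height] in pixels, round what is visible of it).
- tip_of(picture, target): "centre" ([column, row] in pixels: a listed point, or the origin of a listed thing).
The state is a dict: "time": time; "joint_positions": joint angles; "dq": joint speeds; "tau": joint torques, N m; "tool_pos": TCP position; "tcp_rot": TCP orientation; "contact_force": force on the tool from outside, world axes, zero at the start; "moment": the same for the moment, N m; "grip_width": finger opening in mm; "finger_force": force on a finger pad.
Only numpy, scipy, OpenCV 4.12 (cv2) and the standard library are available. Lean on these libraries where they do the work, as an engineer would, in place of code of your own. Each camera call takes 0.05 s, during which the arm holds its last target. There are 200 camera calls.

TASK

Take the bamboo stirrer off the press carriage and lay it flat on the wooden board. Then stand every lidded tub from the turntable upright on the carriage, inside its low rim, and wind the handwheel until the carriage is fully home against its stop under the press bridge. Only then stand the press lever straight up, the holding setting for these tubs, and leave the mug and the jug alone.

Things in the scene. Friction and masses are not known exactly. Their poses are not given: they have to be found in the camera images.
- press: grey bench lid press, fixed, base plate 300 x 350 x 10 mm. Origin at table height midway between the bridge columns (x = +-138 mm; bridge top 144 mm, press plate underside 90 mm, 82 mm with lever upright). Its y axis points the way the carriage travels in; loading place near y = -120 mm, handwheel at x = -100, y = 130, lever at x = 60, y = 130 mm
- tray_mid (a point): middle of the carriage's flat floor, 22 mm above the table; x along the carriage, y the way it travels in, z up. The carriage is an aluminium tray, inside 232 x 68 mm (x by y), with a rim 5 mm thick standing 8 mm above the floor
- carriage (a joint): travel of the carriage (m) from all the way out; 0.12 is home against the stop under the bridge. It moves only by the handwheel, 30 mm a turn
- wheel_hub (a point): centre of the handwheel (120 mm across, flat, vertical axis) 80 mm above the table. Clockwise seen from above winds the carriage in; four turns from fully out to home
- knob_grip (a point): middle of the upright crank knob on the handwheel, 104 mm above the table and 47 mm from the wheel's axis: black, 18 mm in diameter, 42 mm tall, free to spin in the hand
- press_lever (a joint): angle of the press lever (rad): 0 leans 0.7 rad from vertical towards the press's -x, 0.7 is straight up, 1.4 leans as far the other way; stays where it is left
- lever_ball (a point): centre of the black ball (26 mm across) at the end of the press lever, 85 mm from the pivot
- lever_pivot (a point): hinge of the press lever, 50 mm above the table; the hinge axis is the press's y axis
- stirrer: bamboo stirrer, a flat stick 300 (x) x 16 (y) x 8 (z) mm; origin at the middle of its underside. At the start it lies along the carriage on the two end rims, too long to pass the bridge columns
- board: wooden board 320 (x) x 100 (y) x 12 mm, fixed flat on the table; origin at the middle of its underside
- turntable: grey plastic turntable, a disc 270 mm across, top 30 mm above the table; origin on its axis at table height. The disc turns stiffly
- tub1: one of two to four like tubs, white with a flat lid snapped on, 47 mm in diameter, 50 mm tall; origin at the centre of the underside, z up; starts on the turntable (None when absent)
- tub2: one of two to four like tubs, white with a flat lid snapped on, 47 mm in diameter, 50 mm tall; origin at the centre of the underside, z up; starts on the turntable (None when absent)
- tub3: one of two to four like tubs, white with a flat lid snapped on, 47 mm in diameter, 50 mm tall; origin at the centre of the underside, z up; starts on the turntable (None when absent)
- tub4: one of two to four like tubs, white with a flat lid snapped on, 47 mm in diameter, 50 mm tall; origin at the centre of the underside, z up; starts on the turntable (None when absent)
- mug: white ceramic mug, 80 mm wide and 85 mm tall, on the table; origin at the centre of the underside; not part of the job
- jug: stainless steel jug, 110 mm wide and 150 mm tall, on the table; origin at the centre of the underside; not part of the job
There are look-alikes about, which are no part of the job. What is shaped like the tub3 but blue or pink is not meant. What is shaped like the tub4 but blue is not meant.

How it is judged:
By the outcome, as a careful person would: the job done as asked, in the order asked, and still so for the second after the job is handed in, with the robot touching nothing.
Of tub1, tub2, tub3, tub4 only 2 to 4 are there at a start; the rules pass over those that are not, and their reading is None.
At some moment in a run one of stirrer, tub1, tub2, tub3, tub4 may be knocked a few centimetres aside while the robot is not near it.
It also fails if it takes over 210 s, if anything falls off the work surface, if the arm or the gripper's body presses on something with over 40 N, if the wrist force passes 120 N, or if a joint passes its speed limit or range.

## Working session

There is one attempt and no reset: what is moved stays moved. The work goes in short steps, Python scripts to look and compute and a shell command to move; the robot and the scene stay as the last step left them, time stands still between calls to the robot, and variables do not carry over. Pictures are saved under pics/ and viewed, at most 17 in all, crops included, and the job is handed in when it is done.

```bash
mkdir -p pics; cat > h.py <<'E'
from plant import *
import numpy as np, cv2
from scipy.spatial.transform import Rotation as R
def ray(p,uv):
    K=np.array(p["intrinsics"]);T=np.array(p["pose"])
    a=(uv[0]-K[0,2])/K[0,0];b=(uv[1]-K[1,2])/K[1,1]
    if p.get("fish"):
        r=np.hypot(a,b);s=np.sin(r)/r if r>1e-9 else 1;d=np.array([a*s,b*s,np.cos(r)])
    else: d=np.array([a,b,1.])
    d=T[:3,:3]@d;return T[:3,3],d/np.linalg.norm(d)
def atz(p,uv,z):
    o,d=ray(p,uv);return o+d*(z-o[2])/d[2]
def tri(rs):
    A=sum(np.eye(3)-np.outer(d,d) for o,d in rs);b=sum((np.eye(3)-np.outer(d,d))@o for o,d in rs)
    return np.linalg.solve(A,b)
def cap(n):
    p=capture(n);p["fish"]=(n=="wrist");return p
def save(p,f): cv2.imwrite("pics/"+f,cv2.cvtColor(p["color"],cv2.COLOR_RGB2BGR))
E
python3 - <<'E'
from h import *
np.set_printoptions(precision=1,suppress=True)
o=get_obs();print(o["time"],o["tool_pos"],o["tcp_rot"])
for n in ["scene","side","wrist"]:
    p=cap(n);save(p,n+"0.png");print(n,np.array(p["pose"])[:3,3],p["intrinsics"])
    for t in ["press","tray_mid","wheel_hub","knob_grip","lever_ball","lever_pivot","stirrer","board","turntable","tub1","mug","jug"]:
        print(t,[(np.round(q["centre"]).astype(int).tolist(),round(q["conf"],2)) for q in tip_of(p,t)][:7])
E
```

```text
0.0 [ 192.7 -488.2  404.1] [-3.1 -0.   0.4]
scene [1158.8  586.9  918.9] [[444.2   0.  322.7]
 [  0.  444.2 238.5]
 [  0.    0.    1. ]]
press [([404, 333], 0.89)]
tray_mid [([372, 304], 0.91)]
wheel_hub [([475, 326], 0.97)]
knob_grip []
lever_ball [([450, 340], 0.66)]
lever_pivot [([428, 368], 0.79)]
stirrer [([370, 301], 0.85)]
board [([320, 255], 0.94)]
turntable [([274, 224], 0.64)]
tub1 [([272, 175], 0.69), ([350, 208], 0.66), ([302, 219], 0.61), ([282, 203], 0.57), ([332, 193], 0.52)]
mug [([286, 335], 0.85)]
jug [([237, 284], 0.88), ([403, 331], 0.63), ([281, 205], 0.27)]
side [  445.7 -1299.1   710.9] [[492.2   0.  323.9]
 [  0.  492.2 227.6]
 [  0.    0.    1. ]]
press [([317, 210], 0.91)]
tray_mid [([316, 219], 0.74)]
wheel_hub [([287, 172], 0.63)]
knob_grip [([332, 180], 0.39), ([273, 170], 0.35)]
lever_ball [([316, 163], 0.47)]
lever_pivot [([331, 181], 0.78)]
stirrer [([321, 215], 0.9)]
board [([317, 263], 0.55)]
turntable [([325, 317], 0.83)]
tub1 [([296, 318], 0.96), ([248, 405], 0.86), ([304, 293], 0.83), ([214, 327], 0.71), ([224, 301], 0.66)]
mug [([400, 231], 0.97), ([318, 219], 0.71)]
jug [([410, 272], 0.64), ([312, 264], 0.27)]
wrist [ 264.2 -458.9  384.8] [[371.6   0.  324.6]
 [  0.  371.6 243.1]
 [  0.    0.    1. ]]
press []
tray_mid []
wheel_hub []
knob_grip []
lever_ball []
lever_pivot []
stirrer []
board []
turntable []
tub1 [([508, 130], 0.83), ([186, 69], 0.76)]
mug []
jug []
```

View pics/scene0.png

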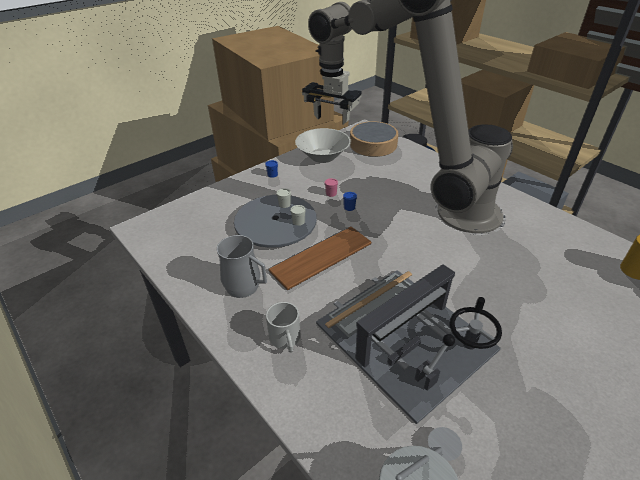

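View pics/side0.png

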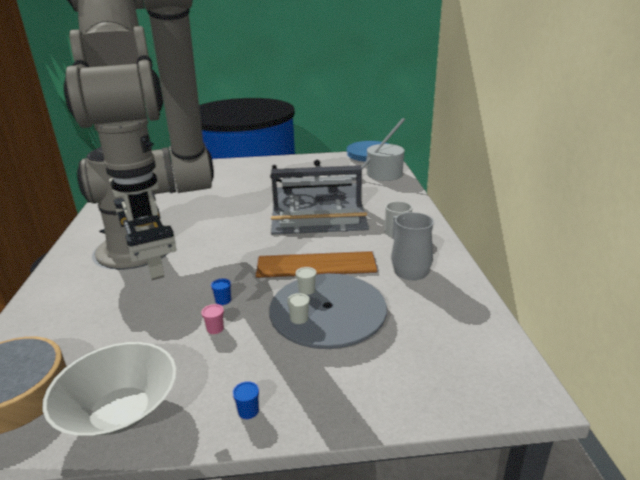

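Scene: two white tubs on the turntable at (284,200) and (299,215); the blue and pink ones stand off it. The stirrer lies on the carriage at (370,301), the board is at (320,257), and the mug and jug are close to the left edge. Side: the white tubs are at (306,281) and (299,309), with a black spot on the disc at (327,305).

```bash
cat > m.py <<'E'
from h import *
np.set_printoptions(precision=1,suppress=True)
s=cap("scene");d=cap("side")
for n,a,b in [("tubA",(282,203),(304,293)),("tubB",(302,219),(296,318)),("hub",(475,326),(287,172)),("pivot",(428,368),(331,181)),("tray",(372,304),(316,219)),("press",(404,333),(317,210)),("stir",(370,301),(321,215)),("board",(320,255),(317,263)),("ttab",(274,224),(325,317)),("mug",(286,335),(400,231)),("jug",(237,284),(410,272)),("ball",(450,340),(316,163))]:
    r=[ray(s,a),ray(d,b)];x=tri(r);print(n,x,"miss",[np.linalg.norm(np.cross(x-o,q)).round(1) for o,q in r])
for t in ["stirrer","board","carriage","tub1","press"]:
  for p,n in((s,"s"),(d,"d")):
    for q in trace(p,t)[:6]:
        c=cv2.minAreaRect(np.argwhere(q["pixels"])[:,::-1].astype(np.float32))
        print(n,t,round(q["conf"],2),np.round(q["rect"]),cv2.boxPoints(c).round().tolist() if t in("stirrer","board") else "", [np.round(atz(p,v,{"stirrer":38,"board":12}[t])[:2]).tolist() for v in cv2.boxPoints(c)] if t in("stirrer","board") else "", s["color"][int(q["rect"][1]),int(q["rect"][0])] if n=="s" else d["color"][int(q["rect"][1]),int(q["rect"][0])])
E
python3 m.py
```

```text
tubA [ 483.  -395.1   67.3] miss [np.float64(8.5), np.float64(8.5)]
tubB [ 446.4 -365.7  -12.9] miss [np.float64(9.1), np.float64(9.1)]
hub [463.  319.2  83.5] miss [np.float64(1.9), np.float64(1.9)]
pivot [614.  306.1  46.5] miss [np.float64(0.1), np.float64(0.1)]
tray [544.7  73.2  15.1] miss [np.float64(5.1), np.float64(5.1)]
press [550.1 184.4  -3.2] miss [np.float64(2.5), np.float64(2.5)]
stir [556.9  71.4  31.2] miss [np.float64(0.8), np.float64(0.8)]
board [ 522.4 -171.1    8.2] miss [np.float64(0.5), np.float64(0.5)]
ttab [ 525.4 -396.    -1.3] miss [np.float64(5.0), np.float64(5.0)]
mug [783.6  -8.7   1.6] miss [np.float64(5.2), np.float64(5.2)]
jug [ 767.2 -240.6    1.3] miss [np.float64(7.0), np.float64(7.0)]
ball [563.8 314.8 113.4] miss [np.float64(0.0), np.float64(0.0)]
s stirrer 0.6 [368. 300.  81.  51.] [[324.0, 323.0], [407.0, 270.0], [411.0, 276.0], [328.0, 328.0]] [[698.0, 50.0], [402.0, 63.0], [411.0, 85.0], [703.0, 69.0]] [85 72 54]
d stirrer 0.63 [318. 215.  98.   7.] [[270.0, 216.0], [365.0, 212.0], [365.0, 215.0], [270.0, 219.0]] [[398.0, 77.0], [693.0, 62.0],
[... 781 characters left out ...]
  [43 43 47]
d carriage 0.34 [411. 245.  41.  67.]   [110 113 113]
s tub1 0.72 [350. 203.  12.  19.]   [19 34 65]
s tub1 0.67 [281. 199.  17.  17.]   [89 93 87]
s tub1 0.6 [301. 216.  14.  26.]   [135 138 130]
s tub1 0.58 [273. 170.  11.  17.]   [17 31 62]
s tub1 0.52 [333. 188.  10.  20.]   [124  74  91]
d tub1 0.97 [297. 309.  21.  29.]   [138 144 131]
d tub1 0.78 [306. 281.  25.  32.]   [134 137 128]
d tub1 0.78 [223. 292.  20.  30.]   [  0  48 116]
d tub1 0.69 [213. 320.  23.  32.]   [143  78 103]
d tub1 0.68 [245. 400.  26.  41.]   [ 36 101 185]
s press 0.91 [410. 343. 186. 159.]   [54 55 59]
d press 0.91 [320. 196. 101.  72.]   [52 55 60]
d press 0.67 [316. 164.   9.  15.]   [26 22 20]
```

View pics/wrist0.png

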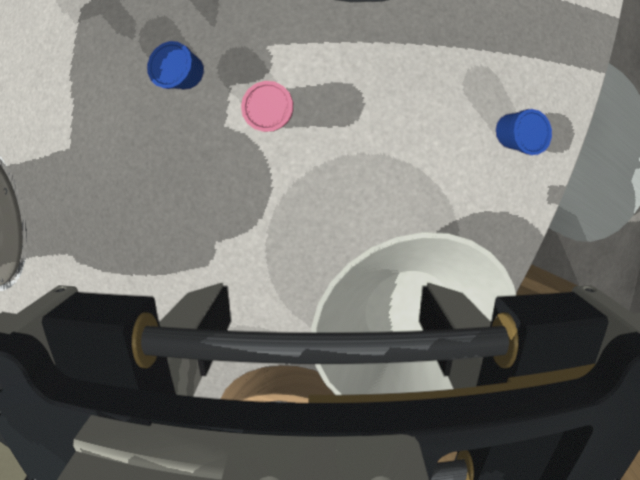

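```bash
cat >> h.py <<'E'
def go(x,y,z,yaw=None,o=None):
    "tool shift + spin (m, rad) to reach the TCP goal in world mm"
    o=o or get_obs();r=R.from_euler("xyz",o["tcp_rot"])
    d=r.inv().apply(np.array([x,y,z])-o["tool_pos"])/1000
    s=0 if yaw is None else -(yaw-o["tcp_rot"][2])
    return np.round(d,4).tolist(),round((s+np.pi/2)%np.pi-np.pi/2,4),round(s,4)
E
python3 - <<'E'
from h import *
s=cap("scene");d=cap("side");np.set_printoptions(precision=1,suppress=True)
for n,a,b in [("tubA",(282,203),(296,318)),("tubB",(302,219),(304,293))]:
    print(n,tri([ray(s,a),ray(d,b)]),atz(s,a,30),atz(d,b,30))
o=get_obs();print(o["tcp_rot"],go(470,-60,430,0.0))
E
```

```text
tubA [ 458.9 -435.    32.3] [ 463.9 -436.9   30. ] [ 453.8 -427.7   30. ]
tubB [ 472.7 -325.8   26.4] [ 469.  -322.6   30. ] [ 477.4 -335.5   30. ]
[ 3.1 -0.   0.4] ([0.4152, -0.2967, -0.0253], np.float64(0.3759), np.float64(0.3759))
```

```bash
python3 -m inch '[[0.03,-0.021,-0.002,0,1],[0.06,-0.042,-0.004,0,1],[0.09,-0.064,-0.006,0,1],[0.12,-0.085,-0.008,0,1],[0.15,-0.107,-0.01,0,1],[0.18,-0.128,-0.012,0,1],[0.205,-0.147,-0.013,0,1],[0.208,-0.148,-0.013,0,1]]'
python3 -m inch '[[0.03,-0.021,-0.002,0.06,1],[0.06,-0.042,-0.004,0.12,1],[0.09,-0.064,-0.006,0.18,1],[0.12,-0.085,-0.008,0.24,1],[0.15,-0.107,-0.01,0.3,1],[0.18,-0.128,-0.012,0.376,1],[0.207,-0.148,-0.013,0.376,1],[0.207,-0.148,-0.013,0.376,1]]'
cat > w.py <<'E'
from h import *
import sys
np.set_printoptions(precision=1,suppress=True)
p=cap("wrist");save(p,sys.argv[1]);o=get_obs();print(o["time"],o["tool_pos"],o["tcp_rot"],np.array(p["pose"])[:3,3])
Z=dict(press=0,tray_mid=22,wheel_hub=80,knob_grip=104,lever_ball=115,lever_pivot=50,stirrer=30,board=0,turntable=0,tub1=30,mug=0,jug=0)
for t in sys.argv[2:]:
    for q in tip_of(p,t)[:5]: print(t,np.round(q["centre"],1),round(q["conf"],2),atz(p,q["centre"],Z[t])[:2])
for t,z in (("stirrer",38),("board",12)):
  if t in sys.argv:
   for q in trace(p,t)[:2]:
    c=max(cv2.findContours(q["pixels"].astype(np.uint8),0,1)[0],key=len)[:,0]
    w=np.array([atz(p,v,z)[:2] for v in c],np.float32);print(t,"rect",round(q["conf"],2),cv2.minAreaRect(w))
E
python3 w.py w1.png press tray_mid wheel_hub knob_grip lever_ball lever_pivot stirrer board turntable tub1 mug jug
```

```text
time: 3.32
tool_pos: [333.3, -270.6, 418.2]
tcp_rot: [-3.141, -0.001, 0.38]
contact_force: [0.5, 0.4, -0.2]
grip_width: 91.9
finger_force: 0.0
time: 3.98
tool_pos: [472.2, -57.1, 430.9]
tcp_rot: [-3.14, -0.002, 0.004]
contact_force: [-0.3, 1.0, -1.0]
grip_width: 91.8
finger_force: 0.0
4.0333 [471.2 -58.9 430.6] [ 3.1 -0.   0. ] [549.1 -55.8 411.1]
press [124.6 140.3] 0.96 [554.9 186.7]
tray_mid [204.5 137.4] 0.59 [550.5  73.6]
wheel_hub [ 12.6 236. ] 0.96 [457.7 327.9]
knob_grip [ 21.3 276.4] 0.71 [415.1 299.8]
lever_ball [ 24.6 102.4] 0.42 [606.3 245.4]
lever_pivot [ 24.  103.3] 0.92 [618.  312.7]
stirrer [207.4 138.4] 0.93 [549.2  67.7]
board [422.4 166.6] 0.76 [ 517.  -165.1]
board [124.5 141.2] 0.42 [553.8 186.9]
turntable [578.2 168.1] 0.66 [ 530.  -384.9]
tub1 [547.5 203. ] 0.88 [ 486.1 -318.2]
tub1 [125.5 140.5] 0.69 [554.2 167.8]
tub1 [604.4 226.8] 0.61 [ 459.5 -421.4]
jug [607.7 226.8] 0.36 [ 452.6 -457.2]
stirrer rect 0.58 ((547.6859741210938, 65.22267150878906), (17.99236297607422, 298.4123229980469), 86.92764282226562)
stirrer rect 0.32 ((520.6847534179688, -158.64602661132812), (93.88876342773438, 297.0912780761719), 86.63701629638672)
board rect 0.8 ((519.1422729492188, -165.39337158203125), (101.86968231201172, 318.5688171386719), 86.81582641601562)
```

View pics/w1.png

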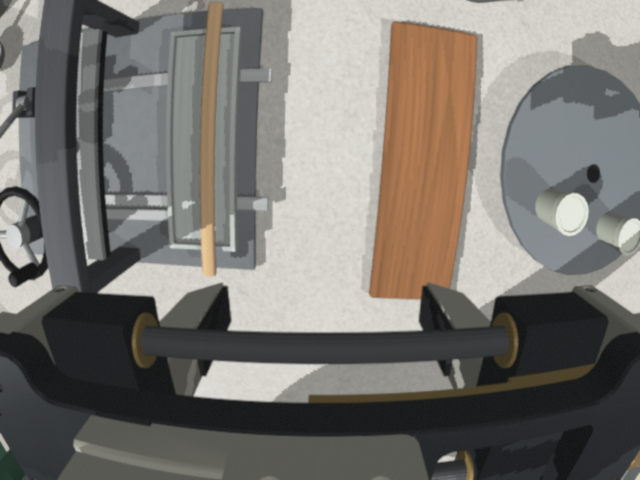

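Wrist picture: the stirrer spans (216,5)–(208,275) on the tray, and the board is around (425,160). There are just two white tubs, at (563,212) and (620,232). The gripper body could be tight against the bridge at columns 40–95, so I'll look from above the bridge front.

```bash
python3 -m inch '[[0,-0.04,0,0,1],[0,-0.08,0,0.06,1],[0,-0.12,0,0.06,1],[0,-0.16,0,0.06,1],[0,-0.19,0,0.06,1],[0,-0.19,0,0.06,1],[0,-0.19,0,0.06,1]]'
python3 w.py w2.png press tray_mid wheel_hub knob_grip lever_ball lever_pivot stirrer board
```

```text
time: 5.32
tool_pos: [469.9, 130.8, 430.6]
tcp_rot: [3.141, 0.0, -0.057]
contact_force: [-0.4, -0.1, -0.0]
grip_width: 92.0
finger_force: 0.0
5.3667 [470.  129.7 430.6] [ 3.1  0.  -0.1] [546.7 127.3 410.7]
press [272.8 130.3] 0.83 [555.5 183.9]
tray_mid [137.9 241.2] 0.22 [445.  356.3]
wheel_hub [139.7 242.1] 0.76 [459.1 320.2]
knob_grip [158.4 287.1] 0.92 [419.4 295.6]
lever_ball [112.9 138.2] 0.7 [564.5 312.7]
lever_pivot [143.5  85. ] 0.92 [618.8 310.3]
stirrer [381.9 132. ] 0.86 [547.   69.2]
board [558.2 157.6] 0.92 [ 519.2 -165.7]
board [110.8 135.2] 0.55 [575.7 387.6]
board [142.5  85.5] 0.54 [628.4 337. ]
stirrer rect 0.92 ((544.06103515625, 67.28874969482422), (18.40607261657715, 286.29058837890625), 87.27056121826172)
board rect 0.76 ((518.5257568359375, -163.62710571289062), (106.61582946777344, 319.263671875), 86.53436279296875)
```

View pics/w2.png

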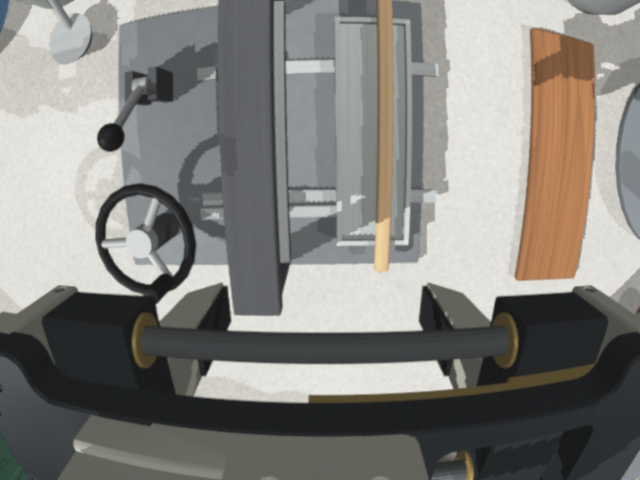

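Picture: the bridge top's front edge is at column ~273 (y≈163) and the tray rim spans columns 337–410 (y 38–114). A centred grasp of the stirrer would bring the 190 mm body up against the bridge. First I'll slide the stirrer about 22 mm outwards with the two open fingertips, gripper turned 90°.

```bash
python3 -m inch '[[0.02,0.005,0.01,-0.12,1],[0.04,0.01,0.02,-0.24,1],[0.06,0.015,0.03,-0.36,1],[0.08,0.02,0.04,-0.48,1],[0.08,0.02,0.05,-0.6,1],[0.08,0.02,0.06,-0.72,1],[0.08,0.02,0.07,-0.8,1],[0.08,0.02,0.07,-0.8,1]]'
python3 -m inch '[[0,0,0.01,-0.12,1],[0,0,0.02,-0.24,1],[0,0,0.03,-0.36,1],[0,0,0.04,-0.48,1],[0,0,0.05,-0.6,1],[0,0,0.06,-0.72,1],[0,0,0.06,-0.771,1],[0,0,0.06,-0.771,1]]'
python3 - <<'E'
from h import *
print(go(549,107,210,1.514),get_obs()["joint_positions"])
s=cap("scene");d=cap("side")
for n,p in(("s",s),("d",d)):
  for q in trace(p,"stirrer")[:2]:
    c=max(cv2.findContours(q["pixels"].astype(np.uint8),0,1)[0],key=len)[:,0]
    w=np.array([atz(p,v,38)[:2] for v in c],np.float32);print(n,round(q["conf"],2),cv2.minAreaRect(w))
E
```

```text
time: 6.53
tool_pos: [548.5, 104.3, 358.5]
tcp_rot: [-3.139, 0.003, 0.742]
contact_force: [-0.7, 0.5, -0.1]
grip_width: 91.7
finger_force: 0.0
time: 7.2
tool_pos: [548.8, 104.5, 300.7]
tcp_rot: [-3.141, 0.0, 1.51]
contact_force: [0.6, 0.5, 0.2]
grip_width: 91.7
finger_force: 0.0
([0.0025, 0.0001, 0.0907], np.float64(-0.004), np.float64(-0.004)) [ 5.10288236e-02  5.04112423e-01  1.57492075e+00 -1.20693530e-04
  1.06305375e+00  1.11897962e-01]
s 0.95 ((552.1572875976562, 68.16353607177734), (18.940895080566406, 297.46221923828125), 87.26580047607422)
d 0.59 ((544.6604614257812, 56.7176628112793), (28.039012908935547, 293.53692626953125), 86.71905517578125)
```

```bash
python3 -m inch '[[0.003,0,0.03,0,1],[0.003,0,0.06,0,1],[0.003,0,0.08,0,1],[0.003,0,0.091,0,1],[0.003,0,0.091,0,1],[0.003,0,0.091,0,1]]'
python3 -m inch '[[-0.01,0,0,0,1],[-0.017,0,0,0,1],[-0.022,0,0,0,1],[-0.027,0,0,0,1],[-0.032,0,0,0,1],[-0.037,0,0,0,1],[-0.042,0,0,0,1],[-0.043,0,0,0,1]]'
python3 -m inch '[[0.01,0,0,0,1],[0.02,0,-0.02,0,1],[0.02,0,-0.06,0,1],[0.0,0,-0.1,0,1],[-0.03,0,-0.13,0,1],[-0.06,0,-0.15,0,1],[-0.06,0,-0.15,0,1],[-0.06,0,-0.15,0,1]]'
python3 w.py w3.png stirrer tray_mid
```

```text
time: 7.9
tool_pos: [549.3, 107.5, 210.0]
tcp_rot: [3.141, 0.0, 1.51]
contact_force: [0.2, -0.3, -0.0]
grip_width: 91.9
finger_force: 0.0
time: 8.57
tool_pos: [546.4, 63.7, 209.7]
tcp_rot: [3.142, 0.0, 1.51]
contact_force: [1.1, 0.6, 0.4]
grip_width: 91.8
finger_force: 0.2
time: 9.23
tool_pos: [542.9, 4.2, 361.0]
tcp_rot: [3.139, 0.0, 1.509]
contact_force: [-1.0, 2.1, -0.6]
grip_width: 91.7
finger_force: 0.0
9.2833 [542.6   5.2 359.5] [-3.1 -0.   1.5] [547.   82.8 341.1]
stirrer [323.9 176.6] 0.97 [545.1  48. ]
tray_mid [326.8 140.8] 0.82 [549.5  77.8]
tray_mid [308.7 373.6] 0.5 [ 516.4 -154.2]
stirrer rect 0.57 ((546.4589233398438, 46.531700134277344), (17.76810646057129, 298.0184631347656), 86.55918884277344)
stirrer rect 0.42 ((551.4486083984375, 113.78596496582031), (119.3386001586914, 237.05567932128906), 86.25071716308594)
```

View pics/w3.png

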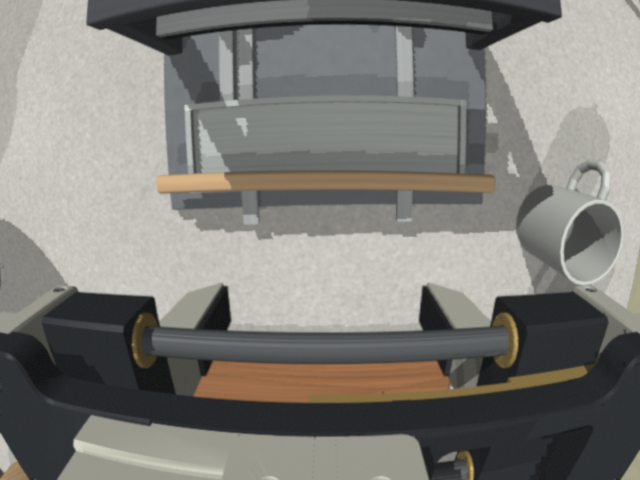

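Picture: the stirrer now lies at rows 175–190, over the outer rim and clear of the bridge, with the mug off at (575,235). Next I'll turn back and grip it.

```bash
python3 -m inch '[[0.01,0,0,0.12,1],[0.02,0,0,0.24,1],[0.03,0,0.01,0.36,1],[0.042,0.001,0.02,0.48,1],[0.042,0.001,0.03,0.6,1],[0.042,0.001,0.04,0.72,1],[0.042,0.001,0.05,0.79,1],[0.042,0.001,0.05,0.79,1]]'
python3 -m inch '[[0,0,0.01,0.12,1],[0,0,0.02,0.24,1],[0,0,0.03,0.36,1],[0,0,0.04,0.48,1],[0,0,0.05,0.6,1],[0,0,0.05,0.72,1],[0,0,0.05,0.78,1],[0,0,0.05,0.78,1]]'
python3 - <<'E'
from h import *
print(go(546,47,209.5,-0.058))
E
```

```text
time: 10.1
tool_pos: [545.5, 47.8, 306.6]
tcp_rot: [-3.137, 0.004, 0.72]
contact_force: [0.5, 0.3, -0.8]
grip_width: 91.9
finger_force: 0.0
time: 10.77
tool_pos: [546.3, 47.3, 259.2]
tcp_rot: [-3.142, 0.001, -0.058]
contact_force: [0.1, -0.2, -0.8]
grip_width: 91.7
finger_force: 0.0
([-0.0002, 0.0003, 0.0497], np.float64(-0.0), np.float64(-0.0))
```

```bash
python3 -m inch '[[0,0,0.03,0,1],[0,0,0.045,0,1],[0,0,0.05,0,1],[0,0,0.05,0,1],[0,0,0.05,0,0.5],[0,0,0.05,0,0.1],[0,0,0.05,0,0],[0,0,0.05,0,0]]'
python3 -m inch '[[0,0,0,0,0],[0,0,0,0,0],[0,0,0,0,0],[0,0,0,0,0]]'
python3 -m inch '[[0,0,-0.01,0,0],[0,0,-0.03,0,0],[0,0,-0.06,0,0],[0,0,-0.06,0,0],[0,0,-0.06,0,0]]'
python3 w.py w4.png stirrer board;python3 - <<'E'
from h import *
print(go(519,-165,240,-0.058))
E
```

```text
time: 11.43
tool_pos: [546.6, 46.6, 210.6]
tcp_rot: [3.142, -0.002, -0.059]
contact_force: [-0.2, 0.6, -0.1]
grip_width: 69.5
finger_force: 0.0
time: 11.77
tool_pos: [546.3, 46.5, 209.8]
tcp_rot: [3.141, -0.0, -0.059]
contact_force: [-0.0, -0.7, -0.4]
grip_width: 43.1
finger_force: 0.0
time: 12.18
tool_pos: [546.8, 46.5, 272.0]
tcp_rot: [3.142, -0.005, -0.059]
contact_force: [-0.1, 0.8, -0.3]
grip_width: 9.5
finger_force: 0.0
12.2333 [546.3  46.6 270.6] [ 3.1 -0.  -0.1] [623.7  42.9 252.4]
stirrer [329.9 261.5] 0.7 [545.8  44.3]
board [575.6 267.3] 0.59 [ 514.9 -166.8]
stirrer rect 0.97 ((597.0101318359375, 42.551570892333984), (16.811141967773438, 196.08319091796875), 86.3139877319336)
board rect 0.77 ((574.5182495117188, -166.25965881347656), (104.81874084472656, 206.4423828125), 87.1075668334961)
([-0.0144, 0.2128, 0.0289], np.float64(-0.0012), np.float64(-0.0012))
```

The fingers are slow (~80 mm/s) and were not shut when the arm lifted. Trying again with a longer close.

```bash
python3 -m inch '[[0,0,0,0,0.6],[0,0,0,0,0.6],[0,0,0,0,0.6],[0,0,0,0,0.6],[0,0,0,0,0.6],[0,0,0,0,0.6],[0,0,0,0,0.6],[0,0.001,0,0,0.6]]'
python3 -m inch '[[0,0.001,0.03,0,0.6],[0,0.001,0.055,0,0.6],[0,0.001,0.061,0,0.6],[0,0.001,0.061,0,0],[0,0.001,0.061,0,0],[0,0.001,0.061,0,0],[0,0.001,0.061,0,0],[0,0.001,0.061,0,0]]'
python3 -m inch '[[0,0,0,0,0],[0,0,0,0,0],[0,0,0,0,0],[0,0,0,0,0],[0,0,0,0,0]]'
python3 -m inch '[[0,0,-0.01,0,0],[0,0,-0.03,0,0],[0,0,-0.06,0,0],[0,0,-0.06,0,0],[0,0,-0.06,0,0]]'
python3 w.py w4.png stirrer board;python3 - <<'E'
from h import *
print(go(519,-165,240,-0.058))
E
```

```text
time: 13.1
tool_pos: [546.3, 45.6, 269.7]
tcp_rot: [3.142, -0.0, -0.059]
contact_force: [0.3, 0.6, 0.4]
grip_width: 49.1
finger_force: 0.0
time: 13.77
tool_pos: [546.6, 44.6, 209.9]
tcp_rot: [3.141, -0.002, -0.059]
contact_force: [-0.2, -0.2, -0.8]
grip_width: 26.4
finger_force: 0.0
time: 14.18
tool_pos: [546.4, 44.6, 209.3]
tcp_rot: [3.142, -0.001, -0.059]
contact_force: [-0.6, 0.4, 6.4]
grip_width: 15.5
finger_force: 30.0
time: 14.6
tool_pos: [546.6, 44.6, 270.7]
tcp_rot: [3.142, -0.004, -0.059]
contact_force: [-0.3, -0.4, -0.6]
grip_width: 15.7
finger_force: 30.0
14.65 [546.1  44.6 269.3] [ 3.1 -0.  -0.1] [623.5  40.9 251. ]
stirrer [325.5 302.7] 0.81 [517.4  46.8]
stirrer [576.6 265.9] 0.69 [ 529.1 -143.6]
board [576.2 261.3] 0.74 [ 520.6 -167.3]
board [145.8 249.1] 0.27 [552.6 183. ]
stirrer rect 0.68 ((602.4674072265625, 42.61547088623047), (22.756372451782227, 205.8605499267578), 86.6514892578125)
stirrer rect 0.19 ((281.16937255859375, 473.3731384277344), (17.76500129699707, 37.182037353515625), 52.1006965637207)
board rect 0.61 ((574.7650146484375, -166.65341186523438), (104.86431121826172, 206.3971405029297), 86.52630615234375)
([-0.0143, 0.2108, 0.0278], np.float64(-0.0012), np.float64(-0.0012))
```

```bash
python3 -m inch '[[-0.002,0.035,0,0,0],[-0.005,0.07,0,0,0],[-0.008,0.105,0,0,0],[-0.01,0.14,0,0,0],[-0.012,0.175,0,0,0],[-0.014,0.2,0,0,0],[-0.014,0.211,0,0,0],[-0.014,0.211,0,0,0]]'
python3 -m inch '[[0,0,0.03,0,0],[0,0,0.06,0,0],[0,0,0.07,0,0],[0,0,0.075,0,0],[0,0,0.077,0,0],[0,0,0.078,0,0],[0,0,0.078,0,0]]'
python3 -m inch '[[0,0,0,0,0.5],[0,0,0,0,0.5],[0,0,0,0,0.5],[0,0,0,0,0.5],[0,0,0,0,0.5],[0,0,0,0,0.5]]'
python3 -m inch '[[0,0,-0.02,0,0.6],[0,0,-0.06,0,1],[0,0,-0.1,0,1],[0,0,-0.14,0,1],[0,0,-0.18,0,1],[-0.03,0,-0.19,0,1],[-0.05,0,-0.19,0,1],[-0.05,0,-0.19,0,1]]'
python3 w.py w5.png stirrer board tub1 turntable tray_mid
```

```text
time: 15.52
tool_pos: [519.4, -167.4, 268.0]
tcp_rot: [3.142, 0.001, -0.063]
contact_force: [0.1, 0.3, -0.4]
grip_width: 15.6
finger_force: 30.0
time: 16.1
tool_pos: [520.4, -165.0, 191.8]
tcp_rot: [3.141, -0.002, -0.059]
contact_force: [0.2, -0.0, -0.1]
grip_width: 15.6
finger_force: 30.0
time: 16.6
tool_pos: [519.7, -165.3, 190.8]
tcp_rot: [3.141, -0.0, -0.059]
contact_force: [-0.2, -0.3, 0.5]
grip_width: 45.2
finger_force: 0.0
time: 17.27
tool_pos: [467.3, -161.7, 381.9]
tcp_rot: [3.141, 0.0, -0.06]
contact_force: [-0.2, -0.2, -0.9]
grip_width: 90.6
finger_force: 0.0
17.3167 [ 468.6 -162.1  381.5] [ 3.1 -0.  -0.1] [ 544.  -165.5  362. ]
board [330.4 163.5] 0.58 [ 515.6 -169.3]
board [ 35.4 167. ] 0.24 [553.  186.9]
tub1 [488.9 195. ] 0.84 [ 483.4 -320.4]
tub1 [448.8 357. ] 0.68 [ 304.3 -289.4]
tub1 [571.6 214.7] 0.64 [ 460.5 -425.8]
tub1 [ 93.5 156.7] 0.2 [550.   69.5]
turntable [531.5 147.4] 0.64 [ 529.3 -386.6]
tray_mid [ 91.6 157.1] 0.96 [550.1  77.8]
stirrer rect 0.77 ((522.5167236328125, -164.0464630126953), (16.584423065185547, 280.9321594238281), 86.61450958251953)
stirrer rect 0.47 ((453.1794128417969, -445.660888671875), (93.0168685913086, 53.06254196166992), 71.38394165039062)
board rect 0.96 ((518.7604370117188, -166.96849060058594), (100.31866455078125, 319.0325622558594), 86.57218933105469)
board rect 0.59 ((520.2044677734375, -163.7884521484375), (17.60116958618164, 304.65240478515625), 86.55892944335938)
```

View pics/w5.png

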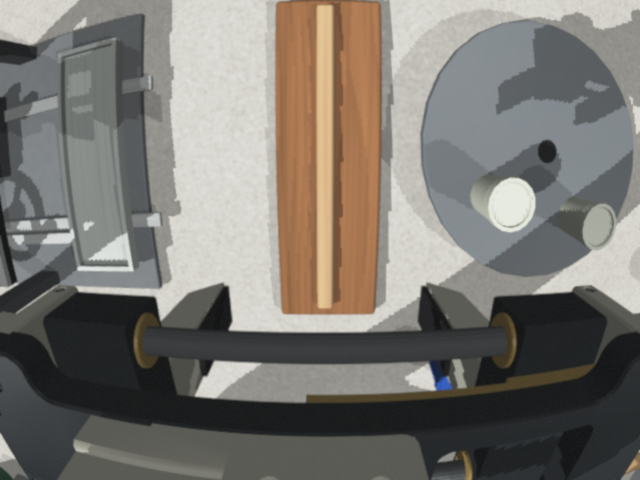

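Picture: the stirrer lies flat along the middle of the board (column 325), the tray at (95,155) is empty, and the two white tub lids are at (512,203) and (599,226). Now the tubs.

```bash
python3 -m inch '[[0.003,0.035,0,-0.12,1],[0.006,0.07,0,-0.24,1],[0.009,0.105,0,-0.36,1],[0.012,0.14,0,-0.48,1],[0.015,0.175,0,-0.6,1],[0.018,0.21,0,-0.72,1],[0.021,0.245,0,-0.8,1],[0.024,0.277,0,-0.8,1]]'
python3 -m inch '[[0,0,0,-0.12,1],[0,0,0,-0.24,1],[0,0,0,-0.36,1],[0,0,0,-0.48,1],[0,0,0,-0.6,1],[0,0,0,-0.72,1],[0,0,0,-0.77,1],[0,0,0,-0.77,1]]'
python3 w.py w6.png tub1 turntable
python3 - <<'E'
from h import *
p=cap("wrist");o=get_obs()
for q in trace(p,"tub1"):
    # lid: circle at the end away from nadir -> ask white top pixels
    m=q["pixels"];c=np.argwhere(m)[:,::-1].mean(0);print(round(q["conf"],2),np.round(q["rect"]),p["color"][m].mean(0).round(),atz(p,c,60).round(1))
E
```

```text
time: 18.33
tool_pos: [477.3, -442.4, 380.0]
tcp_rot: [-3.141, 0.0, 0.745]
contact_force: [1.3, 0.1, 0.1]
grip_width: 91.7
finger_force: 0.0
time: 19.0
tool_pos: [477.7, -440.4, 380.0]
tcp_rot: [-3.141, -0.001, 1.513]
contact_force: [0.7, -0.1, -0.4]
grip_width: 92.1
finger_force: 0.0
19.05 [ 477.7 -440.3  380.1] [-3.1 -0.   1.5] [ 481.4 -361.8  360.2]
tub1 [127.1  92.6] 0.71 [ 295.1 -298.8]
tub1 [233.3 385. ] 0.7 [ 362.2 -621.9]
tub1 [325.8  86.3] 0.63 [ 484.7 -318. ]
tub1 [131.3 191.8] 0.61 [ 288.6 -396.5]
tub1 [303.3 209.1] 0.6 [ 458.  -426.8]
turntable [375.6 160. ] 0.75 [ 529.1 -387.9]
0.84 [326.  82.  67.  66.] [226. 229. 220.] [ 483.7 -317.4   60. ]
0.84 [304. 218.  60.  59.] [160. 164. 152.] [ 459.1 -428.5   60. ]
0.59 [115.  90.  62.  50.] [ 50.  81. 152.] [ 297.2 -300.4   60. ]
0.58 [232. 389.  40.  32.] [ 46.  70. 126.] [ 371.5 -601.5   60. ]
0.57 [120. 200.  53.  50.] [185. 120. 140.] [ 288.8 -396.9   60. ]
```

View pics/w6.png

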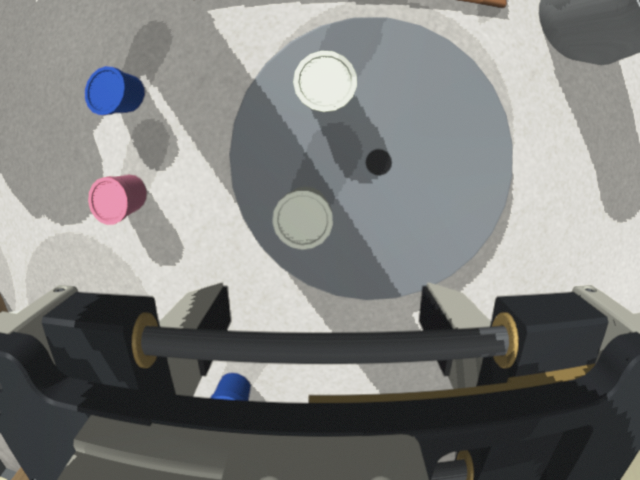

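Picture: the white lids are at (325,81) and (303,219) on the disc, with nothing else on it but the black hub mark. Grasping the first tub.

```bash
python3 -m inch '[[0.04,0,0,0,1],[0.08,0,0,0,1],[0.11,0,0.02,0,1],[0.1225,0,0.05,0,1],[0.1225,0,0.09,0,1],[0.1225,0,0.13,0,1],[0.1225,0,0.158,0,1],[0.1225,0,0.158,0,1]]'
python3 -m inch '[[0,0,0,0,0],[0,0,0,0,0],[0,0,0,0,0],[0,0,0,0,0],[0,0,0,0,0],[0,0,0,0,0],[0,0,0,0,0],[0,0,0,0,0]]'
python3 -m inch '[[0,0,-0.02,0,0],[0,0,-0.05,0,0],[0,0,-0.09,0,0],[0,0,-0.12,0,0],[0,0,-0.12,0,0]]'
python3 - <<'E'
from h import *
p=cap("wrist");o=get_obs();c,s=np.cos(-.06),np.sin(-.06)
print(go(550+60*c,77+60*s,342,1.512))
for q in tip_of(p,"tray_mid"): print(q,atz(p,q["centre"],22))
E
```

```text
time: 19.92
tool_pos: [483.2, -316.4, 217.1]
tcp_rot: [-3.133, -0.007, 1.51]
contact_force: [-1.7, 0.8, -0.7]
grip_width: 91.7
finger_force: 0.0
time: 20.58
tool_pos: [484.8, -318.0, 223.2]
tcp_rot: [3.141, 0.001, 1.511]
contact_force: [-0.8, 1.0, 2.8]
grip_width: 46.5
finger_force: 30.0
time: 21.0
tool_pos: [485.7, -318.7, 349.5]
tcp_rot: [3.132, 0.007, 1.511]
contact_force: [-0.2, 0.0, -0.3]
grip_width: 46.6
finger_force: 30.0
([0.3985, 0.1009, 0.0031], np.float64(-0.0011), np.float64(-0.0011))
{'centre': [586.1, 121.5], 'conf': 0.32} [ 749.44864481 -226.38783095   22.        ]
```

```bash
python3 -m inch '[[0.035,0.009,0,0,0],[0.07,0.018,0,0,0],[0.105,0.027,0,0,0],[0.14,0.036,0,0,0],[0.175,0.045,0,0,0],[0.21,0.054,0,0,0],[0.24,0.061,0,0,0],[0.27,0.068,0,0,0]]'
python3 -m inch '[[0.035,0.009,0,0,0],[0.07,0.018,0,0,0],[0.1,0.026,0,0,0],[0.122,0.031,0,0,0],[0.1285,0.033,0,0,0],[0.1285,0.033,0,0,0],[0.1285,0.033,0,0,0]]'
python3 - <<'E'
from h import *
p=cap("wrist");save(p,"w7.png")
for t in "tray_mid","lever_pivot","wheel_hub":
  for q in tip_of(p,t): print(t,q,atz(p,q["centre"],dict(tray_mid=22,lever_pivot=50,wheel_hub=80)[t]))
print(go(610,73.5,215,1.512))
E
```

```text
time: 21.77
tool_pos: [568.6, -50.6, 340.5]
tcp_rot: [-3.138, -0.001, 1.511]
contact_force: [0.4, -0.3, -1.2]
grip_width: 46.2
finger_force: 30.0
time: 22.35
tool_pos: [609.1, 73.4, 341.2]
tcp_rot: [-3.139, 0.001, 1.511]
contact_force: [-0.0, 0.2, -0.2]
grip_width: 46.5
finger_force: 30.0
tray_mid {'centre': [255.6, 228.4], 'conf': 0.63} [549.48937025  78.77074243  22.        ]
([0.0012, 0.0007, 0.1275], np.float64(-0.003), np.float64(-0.003))
```

View pics/w7.png

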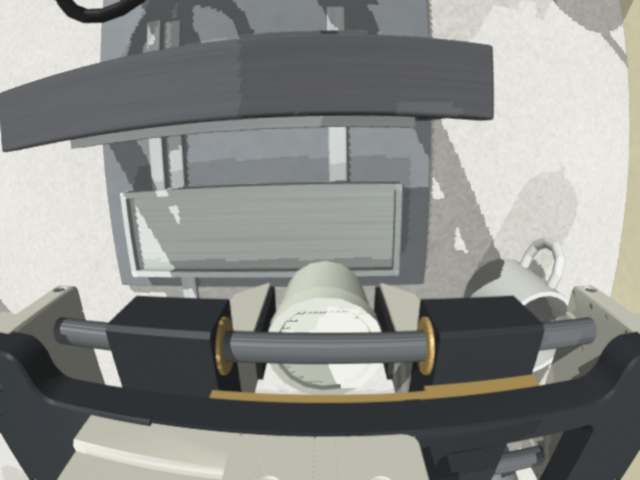

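Picture: the tray's outer rim corners are at about (122,195), (400,184), (400,275) and (134,277), and the tub hangs squarely in the grip. I'll work out the tray centre from the corners.

```bash
python3 - <<'E'
from h import *
p=cap("wrist");w=np.array([atz(p,v,30)[:2] for v in [(122,195),(401,184),(400,275),(134,277)]]);print(w.round(1),w.mean(0),np.arctan2(*(w[1]-w[0]+w[2]-w[3])[::-1]))
E
```

```text
[[432.  118.7]
 [671.8 109.1]
 [670.4  31.1]
 [428.   41.5]] [550.56184837  75.11572576] -0.04157856078391087
```

```bash
python3 -m inch '[[0.001,0,0.04,0,0],[0.001,0,0.08,0,0],[0.001,0,0.11,0,0],[0.001,0,0.12,0,0],[0.001,0,0.125,0,0],[0.001,0,0.1272,0,0],[0.001,0,0.1272,0,0]]'
python3 -m inch '[[0,0,0,0,0.75],[0,0,0,0,0.75],[0,0,0,0,0.75],[0,0,0,0,0.75],[0,0,0,0,0.75],[0,0,-0.02,0,0.8],[0,0,-0.06,0,0.8],[0,0,-0.1,0,1]]'
python3 - <<'E'
from h import *
p=cap("side");s=cap("scene");np.set_printoptions(precision=1,suppress=True)
for c in (p,s):
  for q in tip_of(c,"tub1"): print(np.round(q["centre"]),round(q["conf"],2),atz(c,q["centre"],30))
print(go(459,-428,342,1.512))
E
```

```text
time: 23.18
tool_pos: [610.2, 74.5, 217.0]
tcp_rot: [3.139, -0.0, 1.51]
contact_force: [0.3, -0.3, -0.7]
grip_width: 46.5
finger_force: 30.0
time: 23.85
tool_pos: [609.0, 74.8, 315.3]
tcp_rot: [-3.138, 0.0, 1.511]
contact_force: [1.6, -0.7, 0.1]
grip_width: 76.7
finger_force: 0.0
[248. 409.] 0.9 [ 356.8 -670.3   30. ]
[337. 219.] 0.83 [603.1  37.2  30. ]
[225. 299.] 0.82 [ 291.4 -336.2   30. ]
[300. 320.] 0.79 [ 461.5 -437.1   30. ]
[217. 327.] 0.69 [ 282.5 -436.3   30. ]
[336. 193.] 0.74 [ 288.1 -358.4   30. ]
[272. 176.] 0.64 [ 390.9 -595.6   30. ]
[358. 313.] 0.62 [608.4  78.6  30. ]
[285. 202.] 0.62 [ 454.7 -433.3   30. ]
[243. 284.] 0.58 [ 773.5 -207.7   30. ]
[350. 207.] 0.5 [ 308.2 -264.3   30. ]
([-0.5109, -0.1201, -0.0254], np.float64(-0.0011), np.float64(-0.0011))
```

```bash
python3 -m inch '[[-0.035,-0.008,-0.02,0,1],[-0.07,-0.016,-0.025,0,1],[-0.105,-0.024,-0.025,0,1],[-0.14,-0.033,-0.025,0,1],[-0.175,-0.041,-0.025,0,1],[-0.21,-0.05,-0.025,0,1],[-0.24,-0.057,-0.025,0,1],[-0.27,-0.064,-0.025,0,1]]'
python3 -m inch '[[-0.035,-0.008,0,0,1],[-0.07,-0.016,0,0,1],[-0.105,-0.024,0,0,1],[-0.14,-0.033,0,0,1],[-0.171,-0.04,0,0,1],[-0.171,-0.04,0,0,1],[-0.171,-0.04,0,0,1]]'
python3 w.py w8.png tub1; python3 - <<'E'
from h import *
p=cap("wrist")
for q in trace(p,"tub1"):
    m=q["pixels"];c=np.argwhere(m)[:,::-1].mean(0);print(round(q["conf"],2),np.round(q["rect"]),p["color"][m].mean(0).round(),atz(p,c,60).round(1))
print(go(459,-428,222,1.512))
E
```

```text
time: 24.72
tool_pos: [528.3, -192.4, 338.8]
tcp_rot: [-3.139, -0.001, 1.51]
contact_force: [-0.5, 1.0, 0.2]
grip_width: 91.8
finger_force: 0.0
time: 25.3
tool_pos: [478.3, -360.5, 338.5]
tcp_rot: [-3.139, -0.002, 1.508]
contact_force: [-1.2, 0.1, 1.0]
grip_width: 92.0
finger_force: 0.0
25.35 [ 478.8 -359.3  338.8] [-3.1 -0.   1.5] [ 482.3 -282.   318.8]
tub1 [310.9 310.4] 0.94 [ 460.4 -427.3]
tub1 [117.  172.7] 0.7 [ 300.7 -292.7]
tub1 [129.3 275.6] 0.64 [ 293.8 -387.4]
0.73 [307. 312.  60.  46.] [121. 124. 115.] [ 461.2 -413.6   60. ]
0.68 [100. 180.  67.  55.] [ 46.  78. 150.] [ 299.7 -293.3   60. ]
0.63 [114. 278.  57.  33.] [158. 101. 118.] [ 298.7 -378.6   60. ]
([-0.0713, -0.0164, 0.1179], np.float64(0.0003), np.float64(0.0003))
```

```bash
python3 -m inch '[[-0.035,-0.008,0,0,1],[-0.065,-0.015,0,0,1],[-0.07,-0.016,0.03,0,1],[-0.07,-0.016,0.07,0,1],[-0.07,-0.016,0.105,0,1],[-0.07,-0.016,0.117,0,1],[-0.07,-0.016,0.117,0,1],[-0.07,-0.016,0.117,0,0]]'
python3 -m inch '[[0,0,0,0,0],[0,0,0,0,0],[0,0,0,0,0],[0,0,0,0,0],[0,0,0,0,0],[0,0,0,0,0],[0,0,0,0,0],[0,0,0,0,0]]'
python3 -m inch '[[0,0,-0.02,0,0],[0,0,-0.05,0,0],[0,0,-0.09,0,0],[0,0,-0.12,0,0],[0,0,-0.12,0,0]]'
python3 - <<'E'
from h import *
print(go(490.5,79,342,1.512))
E
```

```text
time: 26.17
tool_pos: [459.9, -427.7, 224.3]
tcp_rot: [3.141, 0.0, 1.512]
contact_force: [-0.3, -0.2, 0.5]
grip_width: 88.7
finger_force: 0.0
time: 26.83
tool_pos: [459.3, -428.2, 224.0]
tcp_rot: [3.141, 0.001, 1.511]
contact_force: [0.5, 0.9, 3.1]
grip_width: 46.2
finger_force: 30.0
time: 27.25
tool_pos: [459.8, -428.9, 350.5]
tcp_rot: [3.134, 0.009, 1.511]
contact_force: [0.6, -0.9, -1.3]
grip_width: 46.8
finger_force: 30.0
([0.5089, 0.0002, 0.0042], np.float64(-0.0012), np.float64(-0.0012))
```

```bash
python3 -m inch '[[0.035,0,0,0,0],[0.07,0,0,0,0],[0.105,0,0,0,0],[0.14,0,0,0,0],[0.175,0,0,0,0],[0.21,0,0,0,0],[0.24,0,0,0,0],[0.27,0,0,0,0]]'
python3 -m inch '[[0.035,0,0,0,0],[0.07,0,0,0,0],[0.105,0,0,0,0],[0.14,0,0,0,0],[0.175,0,0,0,0],[0.21,0,0,0,0],[0.238,0,0,0,0],[0.238,0,0,0,0]]'
python3 - <<'E'
from h import *
p=cap("wrist")
for q in trace(p,"tub1"):
    m=q["pixels"];c=np.argwhere(m)[:,::-1].mean(0);print(round(q["conf"],2),np.round(q["rect"]),p["color"][m].mean(0).round(),atz(p,c,50).round(1))
print(go(490.5,79,215.7,1.512))
E
```

```text
time: 27.92
tool_pos: [474.8, -156.8, 342.8]
tcp_rot: [-3.14, -0.0, 1.511]
contact_force: [-0.3, -0.3, -1.2]
grip_width: 46.7
finger_force: 30.0
time: 28.58
tool_pos: [489.1, 83.0, 342.8]
tcp_rot: [-3.14, -0.001, 1.515]
contact_force: [-0.4, -0.4, -1.7]
grip_width: 46.8
finger_force: 30.0
0.96 [480. 247.  71.  73.] [173. 177. 167.] [612.2  71.1  50. ]
0.95 [327. 321. 116. 134.] [198. 202. 190.] [484.2  21.1  50. ]
([-0.0006, 0.0015, 0.1271], np.float64(0.0015), np.float64(0.0015))
```

```bash
python3 -m inch '[[0,0.001,0.04,0,0],[0,0.001,0.08,0,0],[0,0.001,0.11,0,0],[0,0.001,0.12,0,0],[0,0.001,0.125,0,0],[0,0.001,0.127,0,0],[0,0.001,0.127,0,0]]'
python3 -m inch '[[0,0,0,0,0.75],[0,0,0,0,0.75],[0,0,0,0,0.75],[0,0,0,0,0.75],[0,0,0,0,0.75],[0,0,-0.02,0,0.8],[0,0,-0.06,0,0.8],[0,0,-0.1,0,0.8]]'
python3 -m inch '[[0,0,-0.04,0,0.5],[0,0,-0.08,0,0.5],[0,0,-0.11,0,0.5],[0,0,-0.11,0,0.5],[0,0,-0.11,0,0.5]]'
python3 w.py w9.png tub1 knob_grip wheel_hub lever_ball lever_pivot tray_mid press
```

```text
time: 29.27
tool_pos: [491.2, 78.4, 217.5]
tcp_rot: [3.14, 0.0, 1.51]
contact_force: [0.3, -0.7, -1.8]
grip_width: 46.6
finger_force: 30.0
time: 29.93
tool_pos: [490.0, 79.0, 316.8]
tcp_rot: [-3.138, 0.0, 1.511]
contact_force: [1.7, -0.4, -0.3]
grip_width: 73.4
finger_force: 0.0
time: 30.35
tool_pos: [490.5, 79.0, 428.3]
tcp_rot: [3.137, -0.0, 1.511]
contact_force: [0.7, 0.1, -0.7]
grip_width: 47.2
finger_force: 0.0
30.4 [490.2  79.  426.5] [3.1 0.  1.5] [494.4 157.5 408.4]
tub1 [434.1 209.7] 0.9 [608.3  74.7]
tub1 [348.4 215.1] 0.6 [515.8  73.6]
tray_mid [380.9 207.7] 0.94 [551.4  78. ]
press [375. 107.] 0.92 [552.6 186.2]
```

View pics/w9.png

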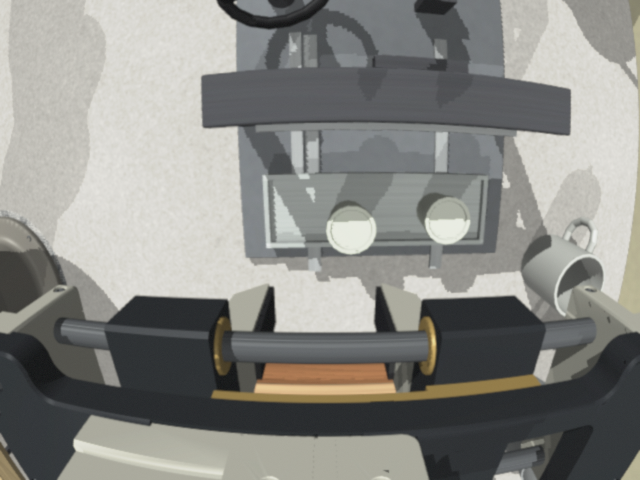

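Picture: both tubs stand in the tray, lids at (350,230) and (447,220). The left one looks about 25 mm right of where I set it, so I'll check it's inside the rim.

```bash
python3 - <<'E'
from h import *
np.set_printoptions(precision=1,suppress=True)
p=cap("wrist");s=cap("scene");d=cap("side")
for uv in [(351,230),(447,220)]: print(atz(p,uv,72))
w=np.array([atz(p,v,30)[:2] for v in [(265,176),(488,178),(486,243),(266,248)]]);print(w,w.mean(0))
for c in (s,d):
  for q in tip_of(c,"tub1"): print(np.round(q["centre"]),round(q["conf"],2),atz(c,q["centre"],22))
a=s["color"][260:400,290:450];b=d["color"][180:250,250:410]
cv2.imwrite("pics/c1.png",cv2.cvtColor(np.vstack([cv2.resize(a,(640,560))[::1][:330],cv2.resize(b,(640,270))]),cv2.COLOR_RGB2BGR))
E
```

```text
[513.   69.1  72. ]
[605.8  73.9  72. ]
[[430.5 120.3]
 [667.4 108.1]
 [668.3  34.7]
 [424.1  43.6]] [547.6  76.7]
[355. 311.] 0.86 [606.   63.3  22. ]
[376. 292.] 0.8 [516.6  55.4  22. ]
[273. 175.] 0.68 [ 376.2 -611.3   22. ]
[348. 206.] 0.65 [ 303.7 -280.9   22. ]
[332. 197.] 0.57 [ 305.7 -360.2   22. ]
[212. 325.] 0.81 [ 268.8 -416.7   22. ]
[224. 300.] 0.79 [ 288.3 -326.8   22. ]
[308. 223.] 0.78 [512.6  43.8  22. ]
[247. 408.] 0.7 [ 354.6 -660.3   22. ]
[324. 320.] 0.67 [ 515.4 -433.2   22. ]
[335. 220.] 0.53 [598.2  49.   22. ]
```

View pics/c1.png

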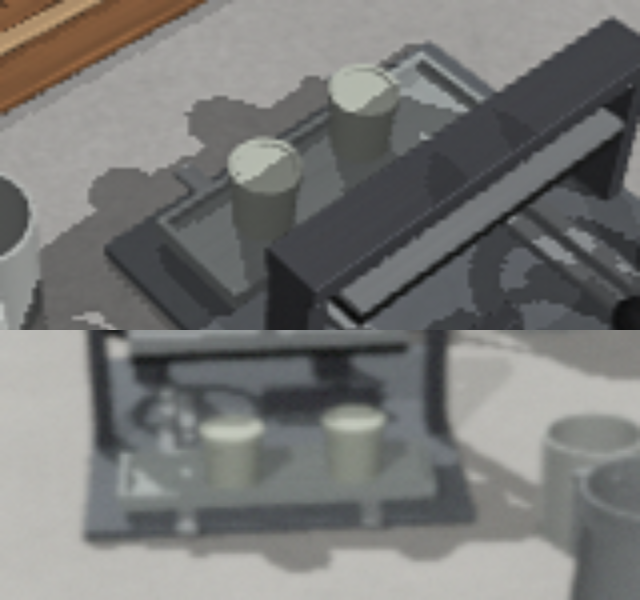

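The left tub was bumped to about (513,69), right by the outer rim. I'll re-centre it in the tray.

```bash
python3 -m inch '[[-0.008,0.0225,0.03,0,0.8],[-0.008,0.0225,0.06,0,0.8],[-0.008,0.0225,0.09,0,0.8],[-0.008,0.0225,0.12,0,0.8],[-0.008,0.0225,0.14,0,0.8],[-0.008,0.0225,0.14,0,0.8]]'
python3 -m inch '[[0,0,0.03,0,0.8],[0,0,0.055,0,0.8],[0,0,0.068,0,0.8],[0,0,0.07,0,0.8],[0,0,0.07,0,0],[0,0,0.07,0,0],[0,0,0.07,0,0],[0,0,0.07,0,0]]'
python3 -m inch '[[0,0,0,0,0],[0,0,0,0,0],[0,0,0,0,0],[0,0,0,0,0],[0,0,-0.02,0,0],[0,0,-0.02,0,0]]'
python3 - <<'E'
from h import *
o=get_obs();print(o["tool_pos"],o["grip_width"]);print(go(497,78.5,237,1.512))
p=cap("scene")
for q in tip_of(p,"tub1")[:4]:print(np.round(q["centre"]),atz(p,q["centre"],42))
E
```

```text
time: 31.5
tool_pos: [511.2, 69.5, 282.5]
tcp_rot: [-3.134, 0.001, 1.511]
contact_force: [-1.5, 0.3, -0.6]
grip_width: 72.6
finger_force: 0.0
time: 32.17
tool_pos: [513.1, 69.6, 217.9]
tcp_rot: [3.139, -0.0, 1.511]
contact_force: [0.7, -0.2, 1.6]
grip_width: 51.7
finger_force: 0.7
time: 32.67
tool_pos: [513.2, 69.6, 238.8]
tcp_rot: [3.138, -0.0, 1.511]
contact_force: [1.0, -1.1, -0.6]
grip_width: 46.5
finger_force: 30.0
[513.16537243  69.6335376  238.78281145] 46.48498956023508
([0.0079, -0.0167, 0.0017], np.float64(-0.0011), np.float64(-0.0011))
[381. 288.] [509.64585967  63.91200047  42.        ]
[349. 207.] [ 323.22426299 -255.28852781   42.        ]
[358. 313.] [615.44040969  85.4295148   42.        ]
[334. 193.] [ 304.63461534 -349.11466982   42.        ]
```

```bash
python3 -m inch '[[0.0095,-0.0165,0,0,0],[0.0095,-0.0165,0,0,0],[0.0095,-0.0165,0.012,0,0],[0.0095,-0.0165,0.018,0,0],[0.0095,-0.0165,0.022,0,0],[0.0095,-0.0165,0.022,0,0]]'
python3 -m inch '[[0,0,0,0,0.72],[0,0,0,0,0.72],[0,0,0,0,0.72],[0,0,0,0,0.72],[0,0,0,0,0.72],[0,0,-0.02,0,0.72],[0,0,-0.06,0,0.72],[0,0,-0.1,0,0.72]]'
python3 -m inch '[[0,0,-0.04,0,0.5],[0,0,-0.08,0,0.5],[0,0,-0.11,0,0.5],[0,0,-0.11,0,0.5],[0,0,-0.11,0,0.5]]'
python3 - <<'E'
from h import *
np.set_printoptions(precision=1,suppress=True)
p=cap("wrist");o=get_obs();print(o["tool_pos"])
for q in trace(p,"tub1"):
    m=q["pixels"]&(p["color"].min(2)>150);(x,y),r=cv2.minEnclosingCircle(np.argwhere(m)[:,::-1].astype(np.float32));print(round(q["conf"],2),x,y,r,atz(p,(x,y),72).round(1))
print(go(470,240,400,1.512))
E
```

```text
time: 33.27
tool_pos: [496.3, 80.1, 215.6]
tcp_rot: [-3.14, 0.0, 1.511]
contact_force: [-7.9, 0.8, 18.9]
grip_width: 46.5
finger_force: 30.0
time: 33.93
tool_pos: [496.2, 80.0, 314.3]
tcp_rot: [-3.137, 0.0, 1.511]
contact_force: [1.6, -0.9, -0.2]
grip_width: 66.2
finger_force: 0.0
time: 34.35
tool_pos: [496.7, 80.1, 426.0]
tcp_rot: [3.138, -0.0, 1.511]
contact_force: [-0.3, -0.0, -0.7]
grip_width: 46.4
finger_force: 0.0
[496.4  80.  424.2]
0.91 442.9930114746094 222.69822692871094 24.445913314819336 [610.2  72.4  72. ]
0.59 322.1160583496094 221.5238037109375 25.48975372314453 [494.8  79.8  72. ]
([0.1581, -0.0359, 0.0233], np.float64(-0.0012), np.float64(-0.0012))
```

Both tubs are well inside the rim now. Next, a look at the knob and wheel from close above.

```bash
python3 -m inch '[[0.035,-0.011,0,0,0.5],[0.07,-0.022,0,0,0.5],[0.105,-0.033,0.01,0,0.5],[0.12,-0.045,0.02,0,0.5],[0.12,-0.055,0.03,0,0.5],[0.12,-0.06,0.03,0,0.5],[0.12,-0.06,0.03,0,0.5]]'
cat > k.py <<'E'
from h import *
np.set_printoptions(precision=1,suppress=True)
p=cap("wrist");save(p,"w10.png");s=cap("scene");d=cap("side");o=get_obs();print(o["time"],o["tool_pos"],o["joint_positions"])
Z=dict(tray_mid=22,wheel_hub=80,knob_grip=104,lever_ball=115,lever_pivot=50)
for t in Z:
  for c,n in((p,"w"),(s,"s"),(d,"d")):
    for q in tip_of(c,t)[:2]: print(t,n,np.round(q["centre"],1),round(q["conf"],2),atz(c,q["centre"],Z[t])[:2])
E
python3 k.py
```

```text
time: 35.03
tool_pos: [443.0, 203.5, 392.9]
tcp_rot: [-3.137, 0.002, 1.512]
contact_force: [1.3, -0.0, 0.0]
grip_width: 46.2
finger_force: 0.0
35.1833 [444.6 202.9 394.7] [ 0.3  0.3  1.6 -0.   1.2  0.3]
tray_mid s [376.6 305.4] 0.8 [549.6  88.4]
tray_mid s [385.6 289.5] 0.17 [490.   65.3]
tray_mid d [318.2 214.4] 0.59 [549.4  96.5]
wheel_hub w [337.4  86.9] 0.77 [457.5 319.3]
wheel_hub s [477.2 325.5] 0.79 [457.5 320.6]
wheel_hub d [296.5 217.3] 0.68 [477.1 -30.6]
wheel_hub d [283.4 171.4] 0.52 [449.2 339.4]
knob_grip w [283.2 115.8] 0.94 [416.8 297.8]
knob_grip s [287.1 336.4] 0.64 [821.5  63.5]
knob_grip s [242.  286.3] 0.61 [ 812.1 -134.4]
knob_grip d [274.3 170. ] 0.54 [418.4 295.3]
lever_ball w [491.5  88.9] 0.62 [568.7 314.4]
lever_ball s [449.5 342.9] 0.85 [572.1 319.3]
lever_ball s [359.6 312.5] 0.65 [658.  128.8]
lever_ball d [317.1 161.7] 0.6 [568.3 322.9]
lever_pivot w [509.5 102.9] 0.81 [618.  310.4]
lever_pivot s [430.9 370.1] 0.88 [615.4 314.9]
lever_pivot d [329.4 180.3] 0.65 [608.3 304.7]
```

View pics/w10.png

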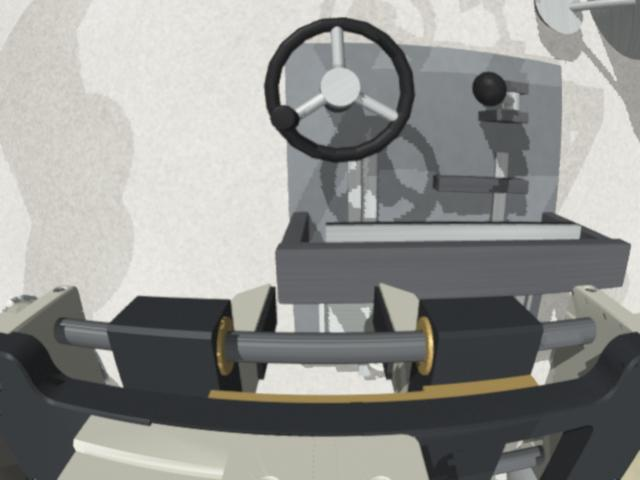

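Picture: wheel hub (340,88), knob at (285,117) on its left, lever ball (489,89), lever leaning toward −x. Approaching the knob from above.

```bash
python3 -m inch '[[0.03,-0.011,0,0,0.5],[0.06,-0.022,0,0,0.5],[0.092,-0.033,0.02,0,0.5],[0.092,-0.033,0.06,0,0.5],[0.092,-0.033,0.09,0,0.5],[0.092,-0.033,0.115,0,0.5],[0.092,-0.033,0.123,0,0.5],[0.092,-0.033,0.123,0,0.5]]'
python3 -m inch '[[0,0,0,0,0],[0,0,0,0,0],[0,0,0,0,0],[0,0,0,0,0],[0,0,0,0,0],[0,0,0,0,0],[0,0,0,0,0]]'
python3 - <<'E'
from h import *
o=get_obs();print(o["tool_pos"],o["tcp_rot"])
y=1.511
a0=np.arctan2(297.6-320,o["tool_pos"][0]-458.5);print(a0)
for k in range(0,3):
  base=a0-k*np.pi
  print([[round(float(v),4) for v in np.array([[np.cos(y),np.sin(y)],[np.sin(y),-np.cos(y)]])@(47e-3*np.array([np.cos(a0-j*np.pi/8-k*np.pi)-np.cos(base),np.sin(a0-j*np.pi/8-k*np.pi)-np.sin(base)]))] for j in range(1,9)])
E
```

```text
time: 36.6
tool_pos: [416.1, 297.1, 269.7]
tcp_rot: [-3.138, 0.002, 1.511]
contact_force: [0.2, -1.4, -0.2]
grip_width: 45.7
finger_force: 0.0
time: 37.18
tool_pos: [417.2, 297.5, 272.7]
tcp_rot: [3.138, -0.002, 1.511]
contact_force: [2.4, -0.0, 6.2]
grip_width: 17.1
finger_force: 30.0
[417.21041025 297.46847737 272.67642268] [ 3.13838903e+00 -1.56910053e-03  1.51071943e+00]
-2.6445183906291447
[[0.0172, -0.0065], [0.0355, -0.0059], [0.0522, 0.0017], [0.0647, 0.0151], [0.0712, 0.0322], [0.0706, 0.0505], [0.0631, 0.0673], [0.0497, 0.0798]]
[[-0.0172, 0.0065], [-0.0355, 0.0059], [-0.0522, -0.0017], [-0.0647, -0.0151], [-0.0712, -0.0322], [-0.0706, -0.0505], [-0.0631, -0.0673], [-0.0497, -0.0798]]
[[0.0172, -0.0065], [0.0355, -0.0059], [0.0522, 0.0017], [0.0647, 0.0151], [0.0712, 0.0322], [0.0706, 0.0505], [0.0631, 0.0673], [0.0497, 0.0798]]
```

```bash
python3 -m inch '[[0.017,-0.0065,0,0,0],[0.0355,-0.006,0,0,0],[0.052,0.0015,0,0,0],[0.0645,0.015,0,0,0],[0.071,0.032,0,0,0],[0.0705,0.0505,0,0,0],[0.063,0.0675,0,0,0],[0.05,0.08,0,0,0]]'
python3 k.py | grep -v lever
```

```text
time: 37.85
tool_pos: [500.2, 342.8, 272.6]
tcp_rot: [3.141, -0.001, 1.512]
contact_force: [-6.1, -0.4, 11.5]
grip_width: 16.8
finger_force: 30.0
38.0 [500.6 341.4 272.7] [ 0.5  0.6  1.5 -0.   1.1  0.5]
tray_mid s [378.5 307.8] 0.89 [551.9  97.4]
wheel_hub d [286.7 173.4] 0.66 [460.1 318.2]
knob_grip w [322. 317.] 0.89 [498.2 342.5]
knob_grip d [294.3 163.7] 0.53 [489.2 345.8]
```

Half a turn works with low forces. Continuing.

```bash
python3 -m inch '[[-0.017,0.0065,0,0,0],[-0.0355,0.006,0,0,0],[-0.052,-0.0015,0,0,0],[-0.0645,-0.015,0,0,0],[-0.071,-0.032,0,0,0],[-0.0705,-0.0505,0,0,0],[-0.063,-0.0675,0,0,0],[-0.05,-0.08,0,0,0]]'
python3 -m inch '[[0.017,-0.0065,0,0,0],[0.0355,-0.006,0,0,0],[0.052,0.0015,0,0,0],[0.0645,0.015,0,0,0],[0.071,0.032,0,0,0],[0.0705,0.0505,0,0,0],[0.063,0.0675,0,0,0],[0.05,0.08,0,0,0]]'
python3 -m inch '[[-0.017,0.0065,0,0,0],[-0.0355,0.006,0,0,0],[-0.052,-0.0015,0,0,0],[-0.0645,-0.015,0,0,0],[-0.071,-0.032,0,0,0],[-0.0705,-0.0505,0,0,0],[-0.063,-0.0675,0,0,0],[-0.05,-0.08,0,0,0]]'
python3 k.py | grep -v lever
```

```text
time: 39.42
tool_pos: [416.7, 297.0, 272.8]
tcp_rot: [3.137, -0.002, 1.509]
contact_force: [14.3, 4.6, -4.4]
grip_width: 17.1
finger_force: 30.0
time: 40.08
tool_pos: [500.2, 342.8, 272.6]
tcp_rot: [3.141, -0.001, 1.511]
contact_force: [-6.2, -1.3, 11.1]
grip_width: 17.1
finger_force: 30.0
time: 40.75
tool_pos: [416.7, 297.0, 272.8]
tcp_rot: [3.137, -0.002, 1.509]
contact_force: [14.4, 5.9, -4.0]
grip_width: 17.1
finger_force: 30.0
40.9 [416.6 298.4 272.7] [0.5 0.5 1.7 0.  0.9 0.5]
tray_mid d [315.9 208.4] 0.71 [545.8 141.5]
wheel_hub w [404.9 249.6] 0.76 [458.1 318.5]
wheel_hub s [472.8 325.9] 0.61 [466.2 314.4]
wheel_hub d [282.6 176.6] 0.4 [445.1 290.4]
knob_grip w [322.  314.5] 0.78 [415.6 298.1]
knob_grip s [400.6 333.6] 0.67 [625.4 227.4]
knob_grip s [323.2 254.9] 0.24 [583.2 -85.9]
knob_grip d [273.9 172.1] 0.46 [416.8 275.7]
```

```bash
python3 -m inch '[[0.017,-0.0065,0,0,0],[0.0355,-0.006,0,0,0],[0.052,0.0015,0,0,0],[0.0645,0.015,0,0,0],[0.071,0.032,0,0,0],[0.0705,0.0505,0,0,0],[0.063,0.0675,0,0,0],[0.05,0.08,0,0,0]]'
python3 -m inch '[[-0.017,0.0065,0,0,0],[-0.0355,0.006,0,0,0],[-0.052,-0.0015,0,0,0],[-0.0645,-0.015,0,0,0],[-0.071,-0.032,0,0,0],[-0.0705,-0.0505,0,0,0],[-0.063,-0.0675,0,0,0],[-0.05,-0.08,0,0,0]]'
python3 -m inch '[[0.017,-0.0065,0,0,0],[0.0355,-0.006,0,0,0],[0.052,0.0015,0,0,0],[0.0645,0.015,0,0,0],[0.071,0.032,0,0,0],[0.0705,0.0505,0,0,0],[0.063,0.0675,0,0,0],[0.05,0.08,0,0,0]]'
python3 k.py | grep -v lever
python3 - <<'E'
from h import *
s=cap("scene");d=cap("side")
a=s["color"][240:420,310:510];b=d["color"][140:240,240:400]
cv2.imwrite("pics/c2.png",cv2.cvtColor(np.hstack([cv2.resize(a,(400,360)),cv2.resize(b,(400,360))]),cv2.COLOR_RGB2BGR))
E
```

```text
time: 42.32
tool_pos: [500.3, 342.6, 272.6]
tcp_rot: [3.141, -0.001, 1.511]
contact_force: [-6.5, -1.4, 12.3]
grip_width: 17.4
finger_force: 30.0
time: 42.98
tool_pos: [416.9, 296.9, 272.8]
tcp_rot: [3.137, -0.002, 1.509]
contact_force: [13.9, 4.9, -3.4]
grip_width: 17.1
finger_force: 30.0
time: 43.65
tool_pos: [500.3, 342.6, 272.6]
tcp_rot: [3.141, -0.001, 1.511]
contact_force: [-7.1, -1.2, 12.1]
grip_width: 17.5
finger_force: 30.0
43.8 [500.8 341.2 272.7] [ 0.5  0.6  1.5 -0.   1.1  0.5]
tray_mid s [405.6 328.4] 0.64 [550.2 188.8]
tray_mid d [315.5 202. ] 0.87 [548.7 191.1]
wheel_hub d [284.7 172.9] 0.38 [453.3 324.1]
wheel_hub d [314.8 266.3] 0.37 [ 507.7 -300.1]
knob_grip w [321.7 314.2] 0.74 [498.3 343.8]
knob_grip d [296.  163.2] 0.57 [495.4 349.9]
```

View pics/c2.png

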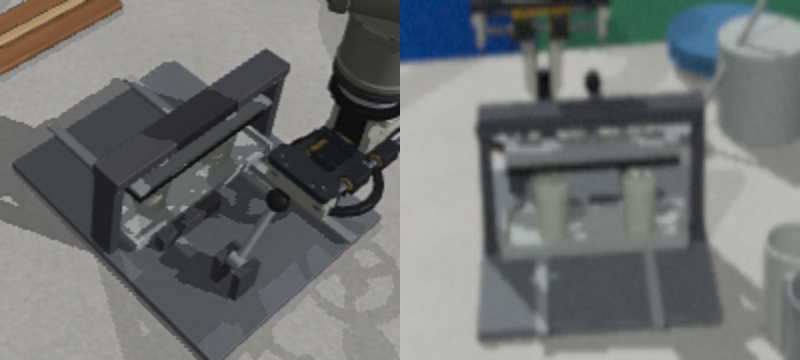

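Picture: both tubs stand in the tray under the bridge. I'll make the last half turn in small steps, watching the force.

```bash
python3 -m inch '[[-0.0085,0.004,0,0,0],[-0.017,0.0065,0,0,0],[-0.0265,0.0075,0,0,0],[-0.0355,0.006,0,0,0]]'
python3 -m inch '[[-0.0085,-0.003,0,0,0],[-0.0165,-0.0075,0,0,0],[-0.0235,-0.0135,0,0,0],[-0.029,-0.021,0,0,0]]'
python3 -m inch '[[-0.004,-0.0085,0,0,0],[-0.0065,-0.017,0,0,0],[-0.007,-0.0265,0,0,0],[-0.006,-0.0355,0,0,0]]'
python3 k.py | grep -v lever
```

```text
time: 44.98
tool_pos: [505.0, 310.3, 273.0]
tcp_rot: [3.133, -0.016, 1.508]
contact_force: [12.8, 41.5, -13.5]
grip_width: 17.1
finger_force: 30.0
time: 45.32
tool_pos: [480.1, 278.0, 270.9]
tcp_rot: [-3.139, 0.001, 1.51]
contact_force: [0.2, 0.5, -0.3]
grip_width: 0.7
finger_force: 0.0
time: 45.65
tool_pos: [443.8, 274.7, 271.2]
tcp_rot: [-3.141, 0.001, 1.51]
contact_force: [-0.1, -0.1, 0.3]
grip_width: 0.5
finger_force: 0.0
45.8 [444.1 275.4 271.6] [ 0.4  0.5  1.7 -0.   0.9  0.5]
tray_mid w [472.9 356.6] 0.93 [553.4 185.3]
tray_mid s [402.7 327.4] 0.72 [553.2 181.9]
tray_mid d [316.  202.6] 0.72 [550.  186.1]
wheel_hub w [355.2 208.8] 0.68 [459.8 318. ]
wheel_hub s [474.4 326.6] 0.8 [465.2 318.1]
wheel_hub d [286.3 174.4] 0.57 [458.5 309. ]
knob_grip w [466.6 211.1] 0.81 [505.9 319.8]
knob_grip s [465.5 329.1] 0.59 [506.  316.6]
knob_grip d [324.7 316.5] 0.57 [ 509.4 -525. ]
knob_grip d [296.6 166.2] 0.55 [496.1 319.6]
```

The wheel met resistance (41 N) and the knob slipped out of the grip. The tray middle reads y≈185, level with the press origin. I'll push the knob once more from behind with shut fingers to make sure the carriage is against the stop.

```bash
python3 -m inch '[[0,0,-0.04,0,0],[0.02,0.014,-0.06,0,0],[0.05,0.036,-0.06,0,0],[0.0785,0.0575,-0.06,0,0],[0.0785,0.0575,-0.06,0,0],[0.0785,0.0575,-0.03,0,0],[0.0785,0.0575,0,0,0],[0.0785,0.0575,0,0,0]]'
python3 -m inch '[[-0.003,0,0,0,0],[-0.006,0,0,0,0],[-0.009,0,0,0,0],[-0.011,0,0,0,0],[-0.011,0,0,0,0]]'
python3 -m inch '[[-0.001,0,0,0,0],[-0.002,0,0,0,0],[-0.003,0,0,0,0],[-0.004,0,0,0,0],[-0.004,0,0,0,0]]'
python3 k.py | egrep "knob|tray"
```

```text
time: 47.22
tool_pos: [505.1, 349.1, 265.6]
tcp_rot: [-3.132, 0.006, 1.511]
contact_force: [-1.3, -1.4, -1.2]
grip_width: 0.3
finger_force: 0.0
time: 47.63
tool_pos: [506.5, 338.5, 273.0]
tcp_rot: [3.139, -0.001, 1.51]
contact_force: [0.9, -0.4, -1.2]
grip_width: 0.5
finger_force: 0.0
time: 48.05
tool_pos: [506.1, 335.3, 271.8]
tcp_rot: [3.141, -0.001, 1.511]
contact_force: [0.5, 3.2, 2.0]
grip_width: 0.8
finger_force: 1.6
tray_mid s [405.1 329.3] 0.67 [553.3 189.9]
tray_mid d [313.7 201. ] 0.9 [543.4 199.9]
knob_grip s [402.8 335. ] 0.32 [624.6 233.2]
knob_grip d [296.6 167.6] 0.48 [495.4 306. ]
```

```bash
for i in 1; do python3 -m inch '[[-0.001,0,0,0,0],[-0.002,0,0,0,0],[-0.002,0,0,0,0]]'; python3 -m inch '[[-0.001,0,0,0,0],[-0.002,0,0,0,0],[-0.002,0,0,0,0]]'; python3 -m inch '[[-0.001,0,0,0,0],[-0.0015,0,0,0,0],[-0.0015,0,0,0,0]]'; done
```

```text
time: 49.2
tool_pos: [506.1, 334.3, 272.0]
tcp_rot: [3.139, -0.004, 1.511]
contact_force: [2.4, 10.9, 1.3]
grip_width: 0.3
finger_force: 5.9
time: 49.45
tool_pos: [506.3, 333.3, 272.1]
tcp_rot: [3.137, -0.007, 1.511]
contact_force: [5.1, 17.2, -1.3]
grip_width: 0.5
finger_force: 9.0
time: 49.7
tool_pos: [506.3, 332.7, 272.2]
tcp_rot: [3.136, -0.009, 1.511]
contact_force: [5.8, 22.5, -2.7]
grip_width: 0.3
finger_force: 11.2
```

```bash
python3 -m inch '[[-0.001,0,0,0,0],[-0.0015,0,0,0,0],[-0.0015,0,0,0,0],[-0.0015,0,0,0,0]]'; python3 -m inch '[[-0.001,0,0,0,0],[-0.001,0,0,0,0],[-0.001,0,0,0,0],[-0.001,0,0,0,0]]'
python3 -m inch '[[0.02,0,0,0,0],[0.03,0,-0.03,0,0],[0.03,0,-0.07,0,0],[0.03,0,-0.1,0,0],[0.02,0,-0.12,0,0],[0,0,-0.12,0,0],[-0.04,0,-0.12,0,0],[-0.06,0,-0.12,0,0]]'
python3 k.py
```

```text
time: 50.03
tool_pos: [506.2, 332.1, 272.3]
tcp_rot: [3.135, -0.011, 1.511]
contact_force: [5.5, 27.3, -3.2]
grip_width: 0.5
finger_force: 13.5
time: 50.37
tool_pos: [506.2, 331.7, 272.3]
tcp_rot: [3.135, -0.013, 1.511]
contact_force: [7.5, 29.8, -5.9]
grip_width: 1.0
finger_force: 15.0
time: 51.03
tool_pos: [501.1, 264.2, 390.8]
tcp_rot: [-3.139, 0.004, 1.511]
contact_force: [0.0, -0.1, -0.2]
grip_width: 0.5
finger_force: 0.0
51.1833 [501.8 265.4 391. ] [ 0.4  0.4  1.4 -0.   1.3  0.4]
tray_mid w [383.1 287.3] 0.85 [554.9 186.3]
tray_mid s [405.7 329.6] 0.88 [552.9 191.5]
tray_mid s [320.7 258.2] 0.58 [ 540.2 -147.7]
tray_mid d [315.7 206.7] 0.65 [546.3 154.5]
wheel_hub w [268.3 168.6] 0.58 [458.3 318.6]
wheel_hub w [329.1 291.4] 0.26 [500.1 211.5]
wheel_hub s [478.2 323.8] 0.67 [451.5 319.2]
wheel_hub d [285.9 172.8] 0.45 [457.5 324.4]
knob_grip w [327.5 168.7] 0.91 [504.7 317.5]
knob_grip s [286.  335.3] 0.73 [821.5  59.5]
knob_grip s [463.4 327. ] 0.62 [504.6 309.9]
knob_grip d [295.7 166.9] 0.54 [492.6 313.3]
knob_grip d [409.7 269.6] 0.35 [ 717.1 -381.2]
lever_ball w [418.8 170.4] 0.82 [568.6 314.6]
lever_ball s [451.2 340. ] 0.69 [563.  317.1]
lever_ball d [318.  161.4] 0.57 [571.7 325.4]
lever_pivot w [457.2 164.3] 0.7 [621.1 312.3]
lever_pivot s [430.  370.3] 0.79 [617.3 313.9]
lever_pivot d [327.  180.3] 0.96 [599.9 306.1]
```

View pics/w10.png

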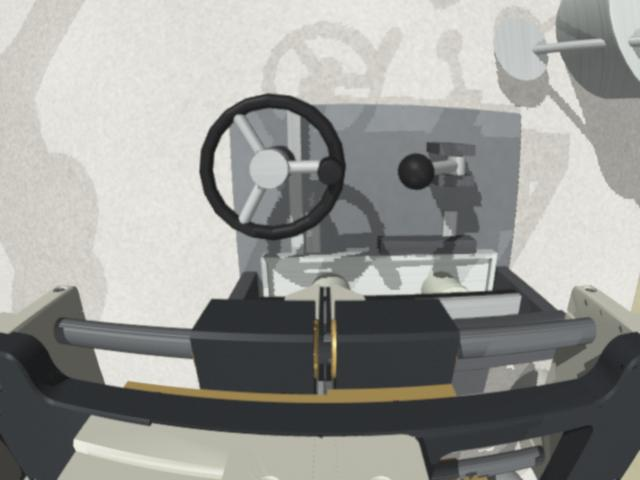

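Picture: the tray's back rim is now at row ~257, right against the stop bar at (428,245). The knob is at (330,170) and the lever ball at (415,171), still leaning. The carriage is home, so on to the lever.

```bash
python3 -m inch '[[0.015,0.018,0,0.12,0.55],[0.03,0.036,0,0.24,0.55],[0.045,0.052,0.01,0.36,0.55],[0.0515,0.059,0.02,0.48,0.55],[0.0515,0.059,0.03,0.6,0.55],[0.0515,0.059,0.04,0.72,0.55],[0.0515,0.059,0.04,0.79,0.55],[0.0515,0.059,0.04,0.79,0.55]]'
python3 -m inch '[[0,0,0,0.12,0.55],[0,0,0,0.24,0.55],[0,0,0,0.36,0.55],[0,0,0,0.48,0.55],[0,0,0,0.6,0.55],[0,0,0,0.72,0.55],[0,0,0,0.78,0.55],[0,0,0,0.78,0.55]]'
python3 - <<'E'
from h import *
p=cap("wrist")
for t in "lever_ball","lever_pivot":
  for q in tip_of(p,t)[:2]: print(t,q,atz(p,q["centre"],115 if t=="lever_ball" else 50))
print(go(565,314,274,-0.058))
E
```

```text
time: 52.6
tool_pos: [563.8, 314.9, 350.5]
tcp_rot: [-3.141, 0.002, 0.718]
contact_force: [-0.7, 0.4, -0.8]
grip_width: 48.1
finger_force: 0.0
time: 53.27
tool_pos: [563.9, 314.9, 352.0]
tcp_rot: [-3.141, -0.001, -0.059]
contact_force: [0.1, -1.2, 0.3]
grip_width: 50.6
finger_force: 0.0
lever_ball {'centre': [327.2, 258.1], 'conf': 0.8} [566.06312417 314.37948105 115.        ]
lever_pivot {'centre': [324.9, 162.4], 'conf': 0.73} [619.90798398 312.66542573  50.        ]
([0.0011, 0.0009, 0.0778], np.float64(0.002), np.float64(0.002))
```

```bash
python3 -m inch '[[0.001,0.001,0.03,0,0.55],[0.001,0.001,0.06,0,0.55],[0.001,0.001,0.078,0,0.55],[0.001,0.001,0.078,0,0.55],[0.001,0.001,0.078,0,0],[0.001,0.001,0.078,0,0],[0.001,0.001,0.078,0,0],[0.001,0.001,0.078,0,0]]'
python3 -m inch '[[0,0,0,0,0],[0,0,0,0,0],[0,0,0,0,0],[0,0,0,0,0]]'
```

```text
time: 54.08
tool_pos: [565.2, 314.1, 275.3]
tcp_rot: [-3.14, -0.003, -0.059]
contact_force: [0.4, -0.2, 0.6]
grip_width: 28.5
finger_force: 0.0
time: 54.42
tool_pos: [565.0, 313.4, 274.8]
tcp_rot: [3.141, -0.001, -0.059]
contact_force: [-1.8, -5.2, 6.3]
grip_width: 24.0
finger_force: 30.0
```

```bash
python3 -m inch '[[0.006,0,-0.0045,0,0],[0.012,0,-0.0085,0,0],[0.019,0,-0.012,0,0],[0.0255,0,-0.015,0,0],[0.0325,0,-0.017,0,0],[0.04,0,-0.0185,0,0],[0.0475,0,-0.0195,0,0],[0.0545,0,-0.02,0,0]]'
python3 -m inch '[[0,0,0,0,0],[0,0,0,0,0],[0,0,0,0,0]]'
python3 - <<'E'
from h import *
s=cap("scene");d=cap("side");np.set_printoptions(precision=1,suppress=True)
for c in(s,d):
  for t,z in(("lever_ball",135),("lever_pivot",50)):
    for q in tip_of(c,t)[:2]: print(t,round(q["conf"],2),q["centre"],atz(c,q["centre"],z))
E
```

```text
time: 55.08
tool_pos: [619.0, 310.8, 293.8]
tcp_rot: [3.141, 0.002, -0.059]
contact_force: [-4.0, -1.6, 1.2]
grip_width: 24.2
finger_force: 30.0
time: 55.33
tool_pos: [619.6, 310.6, 293.8]
tcp_rot: [-3.141, -0.002, -0.059]
contact_force: [3.2, -1.1, -0.1]
grip_width: 23.9
finger_force: 30.0
lever_ball 0.6 [436.3, 345.8] [613.5 312.  135. ]
lever_ball 0.5 [402.1, 335.6] [647.3 246.7 135. ]
lever_pivot 0.64 [427.8, 370.2] [620.8 310.5  50. ]
lever_pivot 0.77 [326.6, 178.6] [600.2 322.1  50. ]
```

Releasing and checking with the wrist camera from above.

```bash
python3 -m inch '[[0,0,0,0,0.55],[0,0,0,0,0.55],[0,0,0,0,0.55],[0,0,0,0,0.55],[0,0,0,0,0.55],[0,0,-0.03,0,0.55],[0,0,-0.07,0,0.55],[0,0,-0.11,0,0.55]]'
python3 -m inch '[[-0.03,0,-0.01,0,0.55],[-0.06,0,-0.01,0,0.55],[-0.08,0,-0.01,0,0.55],[-0.08,0,-0.01,0,0.55],[-0.08,0,-0.01,0,0.55]]'
python3 k.py | egrep "lever|tray|:"
python3 - <<'E'
from h import *
s=cap("scene");d=cap("side")
a=s["color"][240:420,310:510];b=d["color"][140:240,240:400]
w=cv2.imread("pics/w10.png")[:,:,::-1][60:330,150:550]
cv2.imwrite("pics/c3.png",cv2.cvtColor(np.vstack([np.hstack([cv2.resize(a,(400,330)),cv2.resize(b,(400,330))]),np.hstack([w,np.zeros((270,400,3),np.uint8)])]),cv2.COLOR_RGB2BGR))
E
```

```text
time: 56.3
tool_pos: [618.9, 310.7, 403.4]
tcp_rot: [3.14, 0.003, -0.059]
contact_force: [0.8, 1.1, -0.0]
grip_width: 50.0
finger_force: 0.0
time: 56.72
tool_pos: [538.6, 315.7, 414.2]
tcp_rot: [-3.141, -0.001, -0.058]
contact_force: [0.4, 0.4, -0.4]
grip_width: 50.7
finger_force: 0.0
tray_mid w [450.3 190.8] 0.97 [553.7 184.2]
tray_mid s [403.9 330.4] 0.56 [558.1 190.1]
tray_mid s [393.1 339.1] 0.53 [598.  190.1]
tray_mid d [314.7 200.9] 0.83 [546.8 200.2]
lever_ball w [327.1 132.8] 0.79 [617.  310.5]
lever_ball s [434.4 348.2] 0.57 [607.6 306.2]
lever_ball s [389.4 338.4] 0.48 [660.8 224.6]
lever_ball d [332.4 157.1] 0.53 [626.4 361.1]
lever_pivot w [326.  129.4] 0.6 [620.5 311. ]
lever_pivot s [432.3 369.5] 0.95 [611.9 316. ]
lever_pivot d [329.3 178.4] 0.97 [609.9 322.4]
```

View pics/c3.png

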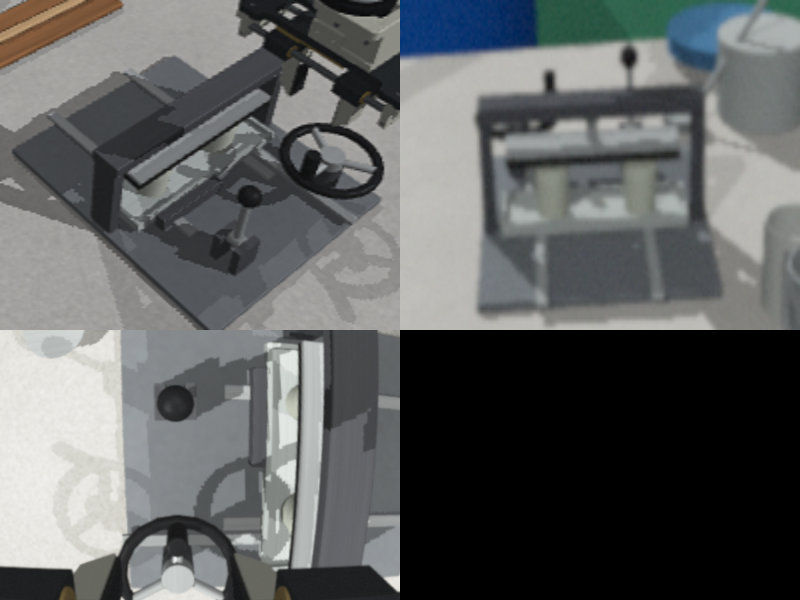

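Picture: the lever stands up (ball within ~3 mm of its pivot), the tray is against the stop bar with both tubs upright under the plate, and the gripper is clear. One last check of the stirrer, then hand in.

```bash
python3 - <<'E'
from h import *
s=cap("scene")
for q in trace(s,"stirrer")[:1]:
    c=max(cv2.findContours(q["pixels"].astype(np.uint8),0,1)[0],key=len)[:,0]
    r=cv2.minAreaRect(np.array([atz(s,v,20)[:2] for v in c],np.float32));print(q["conf"],r)
    if np.hypot(r[0][0]-520,r[0][1]+165)<25: print(close_job())
E
```

```text
0.71 ((523.0557250976562, -162.61331176757812), (28.387760162353516, 300.9666442871094), 85.23222351074219)
the job is handed in; nothing more can be done
None
```

The job is handed in at about 57 s of the 210 s: the stirrer lies flat on the board, both white tubs stand in the carriage, which is wound home against its stop, and the lever was stood up last; one tub bumped toward the rim was re-centred, and the lever may lean about 0.03 rad.

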